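Calibrate the balance with the cased weights

TASK

Run a calibration of the balance: turn its ball knob clockwise fully to the green mark to release the transport lock, press the white zero key with the pan empty, then stand every weight from the mahogany case gently upright and well inside the edge of the round pan, let go, and press the green key and then the blue key, each fully down, one key at a time. After that stand all the weights back upright on the floor of the case, and last turn the knob back fully to the red mark. A weight may get knocked out of place meanwhile, so put it right, and leave the bell-shaped weight, desiccator jar and scoop where they are.

Things in the scene. Friction and masses are not known exactly. Their poses are not given: they have to be found in the camera images.
- balance: white bench balance, fixed, 280 mm deep (x) by 340 mm wide (y), flat top 70 mm above the work surface; origin at the centre of its underside, x pointing away from the robot, y to the left. Keys along the front edge, pan behind them, ball knob on the left. Its place and yaw differ from start to start
- pan_top (a point): centre of the top face of the round steel pan, diameter 150 mm, 73 mm above the work surface (3 mm above the balance's top)
- lock_ball (a point): centre of the smooth black ball of the transport lock knob: diameter 40 mm, centre 44 mm above the balance's top, on a 16 mm neck over a flat skirt of diameter 64 mm, 6.5 mm high. Turns about the vertical axis through this point; the white line on the skirt is its pointer, a red dot on the balance marks locked, a green dot released. Gripped off its widest part it slips
- lock_knob (a joint): angle of the ball knob in rad, growing clockwise seen from above: 0 = locked, pointer at the red dot (end stop); 2.0 = released, pointer at the green dot (end stop). Starts between 0 and 0.4. Friction 0.15 N m; it stays where it is left
- key_white_top (a point): centre of the top of the round white key, diameter 24 mm, standing 22 mm above the balance's top in a black collar of diameter 40 mm; pressed straight down it travels 6 mm against a spring (1.5 N at first, 5 N at the bottom) and springs back. The three keys stand in a row, 55 mm apart, along the balance's front edge, in any order
- key_white (a joint): how far the white key is pressed: 0 up, 0.006 m fully down
- key_green_top (a point): centre of the top of the round green key, diameter 24 mm, standing 22 mm above the balance's top in a black collar of diameter 40 mm; pressed straight down it travels 6 mm against a spring (1.5 N at first, 5 N at the bottom) and springs back. The three keys stand in a row, 55 mm apart, along the balance's front edge, in any order
- key_green (a joint): how far the green key is pressed: 0 up, 0.006 m fully down
- key_blue_top (a point): centre of the top of the round blue key, diameter 24 mm, standing 22 mm above the balance's top in a black collar of diameter 40 mm; pressed straight down it travels 6 mm against a spring (1.5 N at first, 5 N at the bottom) and springs back. The three keys stand in a row, 55 mm apart, along the balance's front edge, in any order
- key_blue (a joint): how far the blue key is pressed: 0 up, 0.006 m fully down
- case: mahogany weight case, fixed: open box 216 by 216 mm outside, 200 by 200 mm inside, walls 35 mm high; origin at the centre of its underside. Its lid stands open along its right (-y) side, leaning 20 degrees outwards, 215 mm above the work surface at its upper edge; keep weights 65 mm or more from that side when handling them there
- case_floor (a point): centre of the inner floor of the case (8 mm above the work surface), axes as the case: x away from the robot, y to the left, lid on the -y side
- weight_a: a stainless cylindrical weight with a knob, standing upright; origin at the centre of its underside, z up its axis. Body diameter 44 mm from 0 to 34 mm high, neck diameter 14 mm, head (the grip) diameter 22 mm from 44 to 58 mm high. About 0.25 to 0.5 kg. None if absent: two or three of the four are there
- weight_b: a stainless cylindrical weight with a knob, standing upright; origin at the centre of its underside, z up its axis. Body diameter 44 mm from 0 to 34 mm high, neck diameter 14 mm, head (the grip) diameter 22 mm from 44 to 58 mm high. About 0.25 to 0.5 kg. None if absent: two or three of the four are there
- weight_c: a stainless cylindrical weight with a knob, standing upright; origin at the centre of its underside, z up its axis. Body diameter 44 mm from 0 to 34 mm high, neck diameter 14 mm, head (the grip) diameter 22 mm from 44 to 58 mm high. About 0.25 to 0.5 kg. None if absent: two or three of the four are there
- weight_d: a stainless cylindrical weight with a knob, standing upright; origin at the centre of its underside, z up its axis. Body diameter 44 mm from 0 to 34 mm high, neck diameter 14 mm, head (the grip) diameter 22 mm from 44 to 58 mm high. About 0.25 to 0.5 kg. None if absent: two or three of the four are there
- bell_weight: squat bell-shaped steel weight, diameter 62 mm, 69 mm high, a bystander; origin at the centre of its underside
- desiccator: small glass desiccator jar with lid, diameter 98 mm, 122 mm high, a bystander; origin at the centre of its underside
- scoop: white plastic weighing scoop lying flat, 140 by 50 mm, 16 mm high, a bystander; origin on its underside
There are look-alikes about, which are no part of the job. What is shaped like the weight_d but turquoise or yellow is not meant.

How it is judged:
On the way, in this order (a step that is already met when the one before it is completed fails the run):
1. the transport lock is released: the ball knob at the green mark (1.85 rad or more) (value of joint lock_knob above 1.85 rad), for 0.2 s.
2. the white key is pressed (3.5 mm or more) with the lock released and no weight on the pan (value of joint lock_knob above 1.85 rad and value of joint key_white above 0.0035 m and horizontal distance between each of weight_a, weight_b, weight_c, weight_d and pan_top above 0.1 m), for 0.04 s.
3. every weight stands upright (within 0.1 rad), still and let go on the pan, its centre within 62 mm of the pan's centre (horizontal distance between each of weight_a, weight_b, weight_c, weight_d and pan_top below 0.062 m and z of weight_a in the frame of pan_top between -0.006 and 0.006 m and linear speed of each of weight_a, weight_b, weight_c, weight_d below 0.02 m/s and angle between each of weight_a, weight_b, weight_c, weight_d's own z axis and vertical below 0.1 rad and contact force between each of weight_a, weight_b, weight_c, weight_d and the fingers below 0.1 N and z of weight_b in the frame of pan_top between -0.006 and 0.006 m and z of weight_c in the frame of pan_top between -0.006 and 0.006 m and z of weight_d in the frame of pan_top between -0.006 and 0.006 m), for 0.3 s.
4. the green key is pressed (3.5 mm or more) with the lock released and all the weights on the pan (value of joint lock_knob above 1.85 rad and value of joint key_green above 0.0035 m and horizontal distance between each of weight_a, weight_b, weight_c, weight_d and pan_top below 0.062 m and z of weight_a in the frame of pan_top between -0.006 and 0.006 m and z of weight_b in the frame of pan_top between -0.006 and 0.006 m and z of weight_c in the frame of pan_top between -0.006 and 0.006 m and z of weight_d in the frame of pan_top between -0.006 and 0.006 m), for 0.04 s.
5. the blue key is pressed (3.5 mm or more) with the lock released and all the weights on the pan (value of joint lock_knob above 1.85 rad and value of joint key_blue above 0.0035 m and horizontal distance between each of weight_a, weight_b, weight_c, weight_d and pan_top below 0.062 m and z of weight_a in the frame of pan_top between -0.006 and 0.006 m and z of weight_b in the frame of pan_top between -0.006 and 0.006 m and z of weight_c in the frame of pan_top between -0.006 and 0.006 m and z of weight_d in the frame of pan_top between -0.006 and 0.006 m), for 0.04 s.
6. every weight stands upright on the floor of the case, still and let go, with the lock still released (x of weight_a in the frame of case_floor between -0.085 and 0.085 m and y of weight_a in the frame of case_floor between -0.085 and 0.085 m and z of weight_a in the frame of case_floor between -0.006 and 0.006 m and linear speed of each of weight_a, weight_b, weight_c, weight_d below 0.02 m/s and angle between each of weight_a, weight_b, weight_c, weight_d's own z axis and vertical below 0.1 rad and contact force between each of weight_a, weight_b, weight_c, weight_d and the fingers below 0.1 N and x of weight_b in the frame of case_floor between -0.085 and 0.085 m and y of weight_b in the frame of case_floor between -0.085 and 0.085 m and z of weight_b in the frame of case_floor between -0.006 and 0.006 m and x of weight_c in the frame of case_floor between -0.085 and 0.085 m and y of weight_c in the frame of case_floor between -0.085 and 0.085 m and z of weight_c in the frame of case_floor between -0.006 and 0.006 m and x of weight_d in the frame of case_floor between -0.085 and 0.085 m and y of weight_d in the frame of case_floor between -0.085 and 0.085 m and z of weight_d in the frame of case_floor between -0.006 and 0.006 m and value of joint lock_knob above 1.85 rad), for 0.3 s.
7. the transport lock is closed: the ball knob at the red mark (0.15 rad or less) (value of joint lock_knob below 0.15 rad), for 0.2 s.
At the end, for the whole second after the job is handed in: the ball knob is at the red mark (0.15 rad or less), every weight stands upright (within 0.1 rad) and still on the floor of the case, let go, and the keys are up (value of joint lock_knob below 0.15 rad and x of weight_a in the frame of case_floor between -0.085 and 0.085 m and y of weight_a in the frame of case_floor between -0.085 and 0.085 m and z of weight_a in the frame of case_floor between -0.006 and 0.006 m and linear speed of each of weight_a, weight_b, weight_c, weight_d below 0.02 m/s and angle between each of weight_a, weight_b, weight_c, weight_d's own z axis and vertical below 0.1 rad and contact force between each of weight_a, weight_b, weight_c, weight_d and the fingers below 0.1 N and x of weight_b in the frame of case_floor between -0.085 and 0.085 m and y of weight_b in the frame of case_floor between -0.085 and 0.085 m and z of weight_b in the frame of case_floor between -0.006 and 0.006 m and x of weight_c in the frame of case_floor between -0.085 and 0.085 m and y of weight_c in the frame of case_floor between -0.085 and 0.085 m and z of weight_c in the frame of case_floor between -0.006 and 0.006 m and x of weight_d in the frame of case_floor between -0.085 and 0.085 m and y of weight_d in the frame of case_floor between -0.085 and 0.085 m and z of weight_d in the frame of case_floor between -0.006 and 0.006 m and value of joint each of key_white, key_green, key_blue below 0.002 m); the robot touches nothing.
It fails at once if the bell-shaped weight, desiccator jar or scoop is moved more than 25 mm (distance of any of bell_weight, desiccator, scoop from where it was at the start of the episode above 0.025 m).
It fails at once if a weight is dropped or pressed hard on the balance (over 45 N) (contact force between any of weight_a, weight_b, weight_c, weight_d and balance above 45 N).
It fails at once if two keys are pressed at once (value of joint each of key_white, key_green above 0.0035 m or value of joint each of key_white, key_blue above 0.0035 m or value of joint each of key_green, key_blue above 0.0035 m).
Of weight_a, weight_b, weight_c, weight_d only 2 to 3 are there at a start; the rules pass over those that are not, and their reading is None.
At some moment in a run one of weight_a, weight_b, weight_c, weight_d may be knocked a few centimetres aside while the robot is not near it.
It also fails if it takes over 210 s, if anything falls off the work surface, if the arm or the gripper's body presses on something with over 40 N, if the wrist force passes 120 N, or if a joint passes its speed limit or range.

ROBOT

A 6-joint arm with a two-finger parallel gripper is mounted at the origin on the work surface. World frame = base frame: x ahead of the robot, y to its left, z up, the work surface at z = 0. Lengths are in m, angles in rad, forces in N, time in s.
With the tool pointing down it reaches from about 0.3 to 0.775 m from the base axis. Payload 14.6 kg.
Tool frame: the origin (TCP) lies at the very end of the fingers, on their centre line; the grasp point (between the pads) lies 19 mm behind it; z points along the fingers, y is the line along which they close (so a half turn about z gives the same grasp; the last joint's range is limited). The gripper opens to 94 mm and grips with 3 to 60 N. Pads are 16 mm wide; open, the fingers measure 119 mm over their backs; the gripper's body (75 mm by 177 mm) begins 78 mm behind the grasp point.
Start: joints at [-1.275, 0.3, 1.521, -0, 1.321, -0.067], TCP at [0.195, -0.514, 0.205] pointing down, gripper open.
Joint ranges: [-3.03, 3.03], [-0.79, 2.21], [0.23, 2.52], [-1.04, 4.18], [0, 3.07], [-2.55, 2.55]. Speed limits (rad/s): [2.22, 2.22, 2.57, 3.14, 3.14, 3.14].

INTERFACE

Orientations are given as [roll, pitch, yaw] about the fixed x, y, z axes, in that order (R = Rz(yaw) Ry(pitch) Rx(roll)).
In Python, from station import ctrl, cams gives the robot as it stands. The module is installed in compiled form; this text tells all that it offers.
- The arm moves only by the tool arm_command, never from a script. Its argument "plan" is a list that holds one entry, the list of rows, each a list of 7 numbers: the shift along the tool's x, y, z in a scale on which 1.0 is 1000 mm, then the turn, a rotation vector about the tool's x, y, z in normalised numbers (1 is pi rad), then the closure, from -1 (fully open) to 1 (shut). A call has 1 to 12 rows; each row is the pose to reach, as a shift and turn from the pose commanded when the call began, along the tool's axes at that moment; what a row does not reach only later rows make up. A row lasts 1/10 s, in which the tool goes at most 50 mm and 8.59 degrees, less where a joint would pass 70% of its speed; a pose out of reach is approached as far as the arm can. A call with a gripper value outside its range is refused whole. The fingers move at their own pace and stop on an object; "squeeze" is the grip in N (left out, the last holds). Time passes only in rows, so rows that repeat a pose let the fingers close. It gives the time, the measured TCP pose, the force, the opening and the grip force at its end, in the units of the state.
- ctrl.get_obs(): the state, without advancing time (a new reading comes with each control period).
- cams.camera(name): name is "side" or "top" or "wrist"; returns (picture, depth): 400x640x3 uint8, blue, green, red; 400x640 float32, m along the optical axis (not along the pixel's ray), 0 where there is no reading.
- cams.camera_info(name): a dict with "fx", "fy", "cx", "cy" (pixels), "dist_coeffs" ([k1, k2, p1, p2, k3] as OpenCV has them; the pictures are not rectified), "world_to_cam" (4x4, takes a point from world to camera coordinates). Camera axes: x right, y down, z forward; pixel columns grow to the right and rows downward; lengths in m; the calibration is good to about 2 mm. A picture is of the moment at which its call begins: read the wrist's pose just before it. camera_info takes no time and is no camera call; for the wrist camera it gives the pose at the moment of the call.
- ctrl.hand_in(): hands the job in; it is judged then, once.
The state is a dict: "time_s": time; "qpos": joint angles; "joint_vel": joint speeds; "tau": joint torques, N m; "ee_pos": TCP position; "eef_rot": TCP orientation; "force": force on the tool from outside, world axes, zero at the start; "moment": the same for the moment, N m; "grip_width": finger opening in m; "grip_force": force on a finger pad.
Only numpy, scipy, OpenCV 4.12 (cv2) and the standard library are available. Lean on these libraries where they do the work, as an engineer would, in place of code of your own. Each camera call takes 0.05 s, during which the arm holds its last target. There are 200 camera calls.

## Working session

There is one attempt and no reset: what is moved stays moved. The work goes in short steps, Python scripts to look and compute and a tool call to move; the robot and the scene stay as the last step left them, time stands still between calls to the robot, and variables do not carry over. Pictures are saved under pics/ and viewed, at most 14 in all, crops included, and the job is handed in when it is done.

Besides the shell and the picture viewer there is one more tool, called after "Request:" by a JSON object that holds its "op" and its "data". arm_command: Moves the arm, as the interface text tells. Its arguments: {"type":"object","properties":{"plan":{"type":"array"},"squeeze":{"type":"number"}},"required":["plan"]}

```bash
mkdir -p pics; cat > h.py <<'E'
import numpy as np, cv2
from station import ctrl, cams
def grab(n):
    info=cams.camera_info(n); im,d=cams.camera(n); return im,d,info
def ray(info,u,v):
    K=np.array([[info['fx'],0,info['cx']],[0,info['fy'],info['cy']],[0,0,1]])
    p=cv2.undistortPoints(np.array([[[u,v]]],float),K,np.array(info['dist_coeffs'],float))[0,0]
    T=np.array(info['world_to_cam']);R=T[:3,:3];t=T[:3,3]
    return -R.T@t, R.T@np.array([p[0],p[1],1.])
def onplane(info,u,v,z):
    o,d=ray(info,u,v); return o+d*(z-o[2])/d[2]
def atdepth(info,u,v,D):
    o,d=ray(info,u,v); return o+d*D
E
python3 - <<'E'
from h import *
print({k:np.round(v,3) if not isinstance(v,(str,)) else v for k,v in ctrl.get_obs().items()})
a=[]
for n in ['top','side']:
    im,d,i=grab(n); cv2.imwrite(f'pics/{n}0.png',im); np.savez(f'{n}0.npz',im=im,d=d)
    T=np.array(i['world_to_cam']); print(n,i['fx'],i['dist_coeffs'],-T[:3,:3].T@T[:3,3]); print(T.round(3))
i=cams.camera_info('wrist');T=np.array(i['world_to_cam']);print('wrist',i['fx'],-T[:3,:3].T@T[:3,3],T.round(3))
E
```

```text
{'time_s': np.float64(0.0), 'qpos': array([-1.275,  0.3  ,  1.522,  0.   ,  1.321, -0.067]), 'joint_vel': array([-0.001,  0.001, -0.   , -0.001,  0.   , -0.   ]), 'tau': array([ 0.0000e+00, -5.3180e+01, -3.5274e+01,  7.1000e-02,  2.4000e-02,
       -0.0000e+00]), 'ee_pos': array([ 0.195, -0.514,  0.205]), 'eef_rot': array([-3.14 , -0.   ,  0.363]), 'force': array([-0.377,  1.062,  0.485]), 'moment': array([ 0.067, -0.029, -0.037]), 'grip_force': np.float64(0.0), 'grip_width': np.float64(0.094)}
top 403.6935364355442 [0.02039958 0.         0.         0.         0.        ] [0.33352145 0.01318163 1.14453851]
[[-0.022 -1.    -0.002  0.023]
 [-0.994  0.022 -0.106  0.453]
 [ 0.107  0.    -0.994  1.102]
 [ 0.     0.     0.     1.   ]]
side 361.6418470726754 [0.00594042 0.         0.         0.         0.        ] [0.19629039 0.73442919 0.62506585]
[[-0.951 -0.309 -0.007  0.418]
 [-0.177  0.564 -0.807  0.125]
 [ 0.253 -0.766 -0.591  0.882]
 [ 0.     0.     0.     1.   ]]
wrist 290.0429562488772 [ 0.26010396 -0.49042723  0.38404213] [[ 0.355 -0.935 -0.001 -0.551]
 [-0.908 -0.345  0.239 -0.025]
 [-0.223 -0.084 -0.971  0.39 ]
 [ 0.     0.     0.     1.   ]]
```

View pics/top0.png

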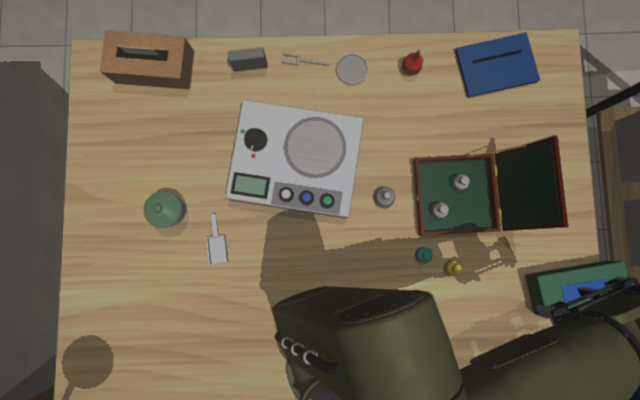

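View pics/side0.png

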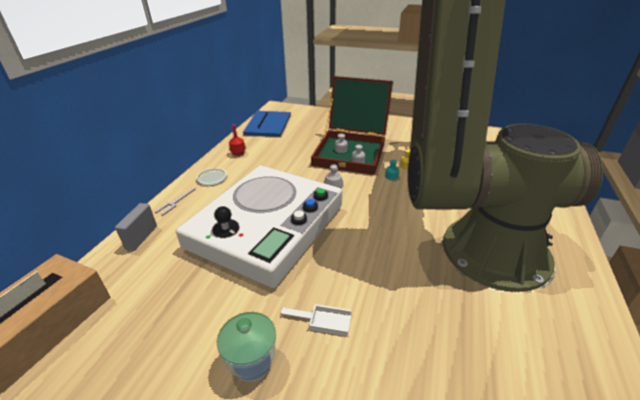

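The top view shows the balance, with the knob at about (255,139), the pan at (315,147), and the keys white (286,194), blue (306,198) and green (327,201). Two weights stand in the case at (461,182) and (441,210), and the bell is at (385,197). The side view agrees. Next I'll triangulate.

```bash
python3 - <<'E'
from h import *
Z={n:np.load(n+'0.npz') for n in('top','side')}; I={n:cams.camera_info(n) for n in Z}
H={n:cv2.cvtColor(Z[n]['im'],cv2.COLOR_BGR2HSV) for n in Z}
def blob(n,m,box):
    u0,v0,u1,v1=box; s=np.zeros(m.shape,np.uint8); s[v0:v1,u0:u1]=m[v0:v1,u0:u1]
    k,l,st,c=cv2.connectedComponentsWithStats(s)
    j=1+np.argmax(st[1:,4]); return c[j],st[j]
def tri(a,b):
    o1,d1=ray(I['top'],*a);o2,d2=ray(I['side'],*b)
    s=np.linalg.lstsq(np.c_[d1,-d2],o2-o1,rcond=None)[0]
    p,q=o1+d1*s[0],o2+d2*s[1]; return (p+q)/2,np.linalg.norm(p-q)
def msk(n,f): h,s,v=[H[n][...,k].astype(int) for k in range(3)]; return f(h,s,v)
specs={'green':(lambda h,s,v:(h>50)&(h<80)&(s>120),(318,190,340,212),(312,186,330,203)),
'blue':(lambda h,s,v:(h>100)&(h<125)&(s>140),(298,188,316,207),(302,196,322,215)),
'white':(lambda h,s,v:(s<40)&(v>150),(279,187,294,202),(290,208,308,225)),
'ball':(lambda h,s,v:v<45,(235,120,275,160),(212,204,233,224)),
'w1':(lambda h,s,v:(s<60)&(v>90),(450,170,475,195),(334,130,350,155)),
'w2':(lambda h,s,v:(s<60)&(v>90),(428,198,452,222),(350,142,368,165))}
for k,(f,bt,bs) in specs.items():
    a,sa=blob('top',msk('top',f),bt); b,sb=blob('side',msk('side',f),bs)
    p,e=tri(a,b); d=Z['top']['d'][int(a[1]),int(a[0])]
    print(k,a.round(1),sa,b.round(1),sb,p.round(4),'gap',round(e,4),'depthpt',atdepth(I['top'],*a,d).round(4))
# dots and pan
for k,f,b in [('red',lambda h,s,v:((h<10)|(h>170))&(s>130),(246,148,262,162)),('greendot',lambda h,s,v:(h>45)&(h<85)&(s>80),(235,120,250,142))]:
    a,st=blob('top',msk('top',f),b); print(k,a,st,onplane(I['top'],*a,.07).round(4))
v=cv2.resize(Z['top']['im'][90:240,220:520],None,fx=2.6,fy=2.6,interpolation=cv2.INTER_CUBIC)
cv2.imwrite('pics/crop1.png',v)
d=Z['top']['d']; print('board depth noise',d[110:130,290:300].std())
# pan ellipse by colour vs white top
s=H['top']; g=cv2.cvtColor(Z['top']['im'],cv2.COLOR_BGR2GRAY); print(g[147,270:365:3])
E
```

```text
Traceback (most recent call last):
ValueError: attempt to get argmax of an empty sequence
```

```bash
python3 - <<'E'
from h import *
Z={n:np.load(n+'0.npz') for n in('top','side')}; I={n:cams.camera_info(n) for n in Z}
H={n:cv2.cvtColor(Z[n]['im'],cv2.COLOR_BGR2HSV) for n in Z}
for n,u,v in [('top',327,201),('side',320,193),('top',306,198),('side',311,204),('top',286,194),('side',299,216),('top',255,137),('side',223,212),('top',461,181),('top',441,208),('side',341,140),('side',359,153),('top',253,156),('top',242,131),('top',315,147),('top',270,125)]:
    print(n,u,v,H[n][v,u], atdepth(I[n],u,v,Z[n]['d'][v,u]).round(4))
cv2.imwrite('pics/crop1.png',np.hstack([cv2.resize(Z['top']['im'][100:220,225:345],(400,400),interpolation=2),cv2.resize(Z['side']['im'][160:280,180:300],(400,400),interpolation=2)]))
E
```

```text
top 327 201 [ 65 111 138] [0.4412 0.0023 0.0961]
side 320 193 [ 67 157 112] [0.4425 0.0133 0.0871]
top 306 198 [110 149 156] [0.4511 0.0573 0.0896]
side 311 204 [108 183 162] [0.4477 0.068  0.0897]
top 286 194 [113   6 170] [0.4628 0.1097 0.0896]
side 299 216 [ 26  17 216] [0.4594 0.1199 0.0888]
top 255 137 [15 29 53] [0.6068 0.1836 0.1309]
side 223 212 [150   6  44] [0.6075 0.2013 0.1271]
top 461 181 [ 10  15 103] [ 0.4913 -0.3616  0.0607]
top 441 208 [  9  12 149] [ 0.4186 -0.3013  0.0695]
side 341 140 [ 8 12 86] [ 0.4906 -0.3613  0.0494]
side 359 153 [ 10  12 130] [ 0.4123 -0.3023  0.0423]
top 253 156 [  1 165 153] [0.5706 0.1994 0.0708]
top 242 131 [ 63 124 123] [0.6403 0.2289 0.0711]
top 315 147 [  9  12 146] [0.5917 0.0312 0.071 ]
top 270 125 [ 90   2 167] [0.6559 0.1528 0.0695]
```

View pics/crop1.png

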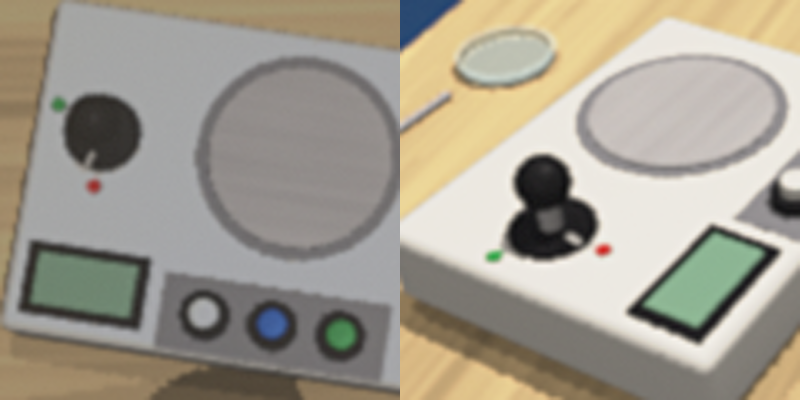

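The crop shows the pointer close to red, with the green dot on the far-left side. Next I'll move the wrist camera over the balance for finer measurement.

Units first: shifts go in shares of 1000 mm and turns go in shares of pi rad. So 515 mm / 1000 = 0.515, -440 mm / 1000 = -0.44, -1.34 rad / 3.1416 = -0.4265.

Request:
{"op": "arm_command", "data": {"plan": [[[0,0,-0.05,0,0,0,-1],[0,0,-0.1,0,0,0,-1],[0.515,-0.44,-0.1,0,0,-0.4265,-1],[0.515,-0.44,-0.1,0,0,-0.4265,-1],[0.515,-0.44,-0.1,0,0,-0.4265,-1],[0.515,-0.44,-0.1,0,0,-0.4265,-1],[0.515,-0.44,-0.1,0,0,-0.4265,-1],[0.515,-0.44,-0.1,0,0,-0.4265,-1],[0.515,-0.44,-0.1,0,0,-0.4265,-1],[0.515,-0.44,-0.1,0,0,-0.4265,-1],[0.515,-0.44,-0.1,0,0,-0.4265,-1],[0.515,-0.44,-0.1,0,0,-0.4265,-1]]]}}

```text
time_s: 1.3
ee_pos: [0.4358, -0.0735, 0.3054]
eef_rot: [3.142, 0.0, 1.708]
force: [0.8, -0.9, -0.0]
grip_width: 0.0942
grip_force: 0.0
```

Scaled: 140 mm / 1000 = 0.14, 104 mm / 1000 = 0.104.

Request:
{"op": "arm_command", "data": {"plan": [[[0.14,0.104,0.07,0,0,0,-1],[0.14,0.104,0.07,0,0,0,-1],[0.14,0.104,0.07,0,0,0,-1],[0.14,0.104,0.07,0,0,0,-1],[0.14,0.104,0.07,0,0,0,-1],[0.14,0.104,0.07,0,0,0,-1]]]}}

```text
time_s: 1.9
ee_pos: [0.5198, 0.0771, 0.2349]
eef_rot: [-3.14, 0.0, 1.704]
force: [-0.7, -0.1, 0.5]
grip_width: 0.094
grip_force: 0.0
```

```bash
python3 - <<'E'
from h import *
o=ctrl.get_obs(); print(o['ee_pos'],o['eef_rot'],o['qpos'].round(3),o['joint_vel'].max())
im,d,i=grab('wrist'); cv2.imwrite('pics/w1.png',im); np.savez('w1.npz',im=im,d=d,T=i['world_to_cam'])
E
```

```text
[0.5198029  0.077148   0.23485808] [-3.14014234e+00  2.32806179e-05  1.70404504e+00] [ 0.078  0.224  1.547 -0.     1.372 -0.056] 0.002483388845150478
```

View pics/w1.png

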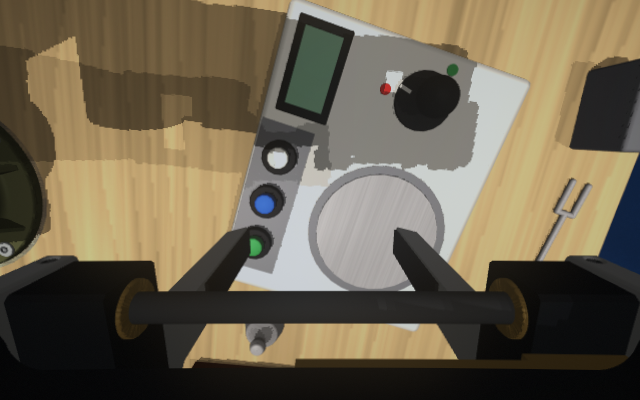

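The wrist view shows the white key at (278,158), blue at (264,203), green at (253,245), the knob at (428,98), and the dots red (385,89) and green (452,70). The pan is around (376,230).

```bash
python3 - <<'E'
from h import *
t=np.load('top0.npz');w=np.load('w1.npz')
it=cams.camera_info('top');iw=cams.camera_info('wrist')
D={'top':(t['im'],t['d'],it),'wrist':(w['im'],w['d'],iw)}
def msk(im,f):
    h,s,v=[c.astype(int) for c in cv2.split(cv2.cvtColor(im,cv2.COLOR_BGR2HSV))]; return f(h,s,v)
def blob(im,f,c,r):
    m=msk(im,f); s=np.zeros(m.shape,np.uint8); cv2.circle(s,c,r,1,-1); s=(s&m).astype(np.uint8)
    k,l,st,ce=cv2.connectedComponentsWithStats(s); j=1+np.argmax(st[1:,4]); return ce[j],st[j]
def tri(a,b):
    o1,d1=ray(it,*a);o2,d2=ray(iw,*b)
    s=np.linalg.lstsq(np.c_[d1,-d2],o2-o1,rcond=None)[0]; p,q=o1+d1*s[0],o2+d2*s[1]; return (p+q)/2,np.linalg.norm(p-q)
S={'white':(lambda h,s,v:(s<40)&(v>110),(286,194),8,(278,158),16,.092),
'blue':(lambda h,s,v:(h>100)&(h<125)&(s>100),(306,198),9,(264,203),16,.092),
'green':(lambda h,s,v:(h>50)&(h<80)&(s>80),(327,201),9,(254,245),16,.092),
'reddot':(lambda h,s,v:((h<10)|(h>170))&(s>110),(253,156),6,(385,89),9,.07),
'greendot':(lambda h,s,v:(h>45)&(h<85)&(s>70),(242,131),6,(452,70),9,.07)}
for k,(f,a,ra,b,rb,z) in S.items():
    pa,sa=blob(t['im'],f,a,ra);pb,sb=blob(w['im'],f,b,rb); p,g=tri(pa,pb)
    print(k,pa.round(1),pb.round(1),sa[4],sb[2:],'tri',p.round(4),'gap',round(g,4),'plane',onplane(it,*pa,z)[:2].round(4),onplane(iw,*pb,z)[:2].round(4))
def cloud(n):
    im,d,i=D[n]; K=np.array([[i['fx'],0,i['cx']],[0,i['fy'],i['cy']],[0,0,1]])
    v,u=np.mgrid[:400,:640]; p=cv2.undistortPoints(np.c_[u.ravel(),v.ravel()].astype(float)[:,None],K,np.array(i['dist_coeffs'],float))[:,0]
    T=np.array(i['world_to_cam']); P=np.c_[p,np.ones(len(p))]*d.ravel()[:,None]
    return ((P-T[:3,3])@T[:3,:3]).reshape(400,640,3)
for n in D:
    C=cloud(n); d=D[n][1]
    m=(d>0)&(np.hypot(C[...,0]-.605,C[...,1]-.188)<.035)&(C[...,2]>.1)&(C[...,2]<.145); P=C[m]
    A=np.c_[2*P,np.ones(len(P))]; x=np.linalg.lstsq(A,(P**2).sum(1),rcond=None)[0]; print(n,'ball fit',x[:3].round(4),'r',np.sqrt(x[3]+x[:3]@x[:3]).round(4),len(P))
    # balance top plane extents
    m=(d>0)&(abs(C[...,2]-.07)<.008)&(abs(C[...,0]-.55)<.25)&(abs(C[...,1]-.1)<.25)
    print(' top z',np.median(C[m][:,2]), 'rect',cv2.minAreaRect(C[m][:,:2].astype(np.float32)))
    for c in [((461,182),(441,210))] if n=='top' else []:
        for u,v in c:
            P=C[v-14:v+14,u-14:u+14].reshape(-1,3); Q=P[P[:,2]>.055]; print(' weight head',Q.mean(0).round(4),Q[:,2].max(),len(Q))
# pan: outer ring ellipse from darker ring
for n,c in (('top',(315,147)),('wrist',(376,230))):
    im=D[n][0]; g=cv2.GaussianBlur(cv2.cvtColor(im,cv2.COLOR_BGR2GRAY),(3,3),0).astype(float); pts=[]
    R=range(24,40) if n=='top' else range(50,85)
    for th in np.arange(0,2*np.pi,.05):
        if n=='wrist' and not(np.pi*1.15<th<2*np.pi*.98): continue
        pr=np.array([g[int(round(c[1]+r*np.sin(th))),int(round(c[0]+r*np.cos(th)))] for r in R]); j=np.argmax(np.diff(pr)); pts.append(onplane(D[n][2],c[0]+(R[j]+.5)*np.cos(th),c[1]+(R[j]+.5)*np.sin(th),.072)[:2])
    P=np.array(pts)
    for _ in range(3):
        x=np.linalg.lstsq(np.c_[2*P,np.ones(len(P))],(P**2).sum(1),rcond=None)[0]; r=np.sqrt(x[2]+x[:2]@x[:2]); e=abs(np.linalg.norm(P-x[:2],axis=1)-r); P=P[e<max(.003,np.median(e)*2)]
    print(n,'pan',x[:2].round(4),'r',r,len(P))
E
```

```text
white [285.6 193.5] [277.1 158.4] 62 [ 21  20 327] tri [0.4652 0.1103 0.0855] gap 0.0017 plane [0.4639 0.1104] [0.4666 0.1103]
blue [306.1 196.8] [264.3 203.5] 66 [ 21  20 339] tri [0.4552 0.0565 0.086 ] gap 0.0019 plane [0.4538 0.0569] [0.4569 0.0575]
green [326.9 200. ] [254.9 246.2] 67 [ 14  19 207] tri [0.447  0.0012 0.0826] gap 0.0041 plane [0.4443 0.0025] [0.4505 0.0041]
reddot [253.  155.3] [385.   88.7] 7 [11 12 98] tri [0.5867 0.2105 0.0071] gap 0.0002 plane [0.5727 0.1995] [0.5751 0.2003]
greendot [242.1 130.9] [452.1  69.7] 8 [ 11  12 103] tri [0.6345 0.2234 0.0936] gap 0.0014 plane [0.641  0.2288] [0.6439 0.2286]
top ball fit [0.6148 0.193  0.1151] r 0.0188 187
 top z 0.0703927862791139 rect ((0.5584128499031067, 0.04696577787399292), (0.42277759313583374, 0.27939391136169434), 79.82915496826172)
 weight head [ 0.4873 -0.3578  0.1002] 1.144538507868243 61
 weight head [ 0.4137 -0.2979  0.0984] 1.144538507868243 65
wrist ball fit [0.6178 0.1925 0.1151] r 0.0195 1512
 top z 0.07116058827525158 rect ((0.561235785484314, 0.04636263847351074), (0.4241742789745331, 0.27884194254875183), 79.94103240966797)
top pan [0.5918 0.0326] r 0.08439700476597065 123
wrist pan [0.5942 0.0318] r 0.08486355208007486 51
```

Scaled: 111 mm / 1000 = 0.111, 101 mm / 1000 = 0.101, -1.14 rad / 3.1416 = -0.3629.

Request:
{"op": "arm_command", "data": {"plan": [[[0.101,0.111,0,0,0,-0.3629,-1],[0.101,0.111,0,0,0,-0.3629,-1],[0.101,0.111,0,0,0,-0.3629,-1],[0.101,0.111,0,0,0,-0.3629,-1],[0.101,0.111,0,0,0,-0.3629,-1],[0.101,0.111,0,0,0,-0.3629,-1],[0.101,0.111,0,0,0,-0.3629,-1],[0.101,0.111,0,0,0,-0.3629,-1],[0.101,0.111,0,0,0,-0.3629,-1],[0.101,0.111,0,0,0,-0.3629,-1]]]}}

```text
time_s: 2.95
ee_pos: [0.6169, 0.1907, 0.2362]
eef_rot: [3.141, 0.001, 2.839]
force: [0.2, 0.1, -0.6]
grip_width: 0.094
grip_force: 0.0
```

```bash
cat >> h.py <<'E'
def step(x,y,z,yaw=None):
    o=ctrl.get_obs(); p=o['ee_pos']; w=o['eef_rot'][2]; d=np.array([x,y,z])-p; c,s=np.cos(w),np.sin(w)
    print('pose',p.round(4),round(w,3),'t',round(float(o['time_s']),2),'q6',round(float(o['qpos'][5]),2))
    print('shift mm',(1e3*np.array([c*d[0]+s*d[1],s*d[0]-c*d[1],-d[2]])).round(1),'turn',None if yaw is None else round(w-yaw,3))
def cloud(im,d,i):
    K=np.array([[i['fx'],0,i['cx']],[0,i['fy'],i['cy']],[0,0,1]])
    v,u=np.mgrid[:400,:640]; p=cv2.undistortPoints(np.c_[u.ravel(),v.ravel()].astype(float)[:,None],K,np.array(i['dist_coeffs'],float))[:,0]
    T=np.array(i['world_to_cam']); P=np.c_[p,np.ones(len(p))]*d.ravel()[:,None]
    return ((P-T[:3,3])@T[:3,:3]).reshape(400,640,3)
def ball():
    im,d,i=grab('wrist'); C=cloud(im,d,i)
    m=(d>0)&(np.hypot(C[...,0]-.617,C[...,1]-.192)<.03)&(C[...,2]>.1)&(C[...,2]<.145); P=C[m]
    x=np.linalg.lstsq(np.c_[2*P,np.ones(len(P))],(P**2).sum(1),rcond=None)[0]; print('ball',x[:3].round(4),np.sqrt(x[3]+x[:3]@x[:3]).round(4),len(P))
    return im,d,i,C
def pointer(im,i):
    h,s,v=[c.astype(int) for c in cv2.split(cv2.cvtColor(im,cv2.COLOR_BGR2HSV))]
E
python3 - <<'E'
from h import *
im,d,i,C=ball(); cv2.imwrite('pics/w2.png',im); step(.617,.1925,.095,2.85)
E
```

```text
ball [0.6181 0.1933 0.1143] 0.0196 1096
pose [0.6168 0.1909 0.236 ] 2.839 t 3.0 q6 -1.03
shift mm [  0.3   1.6 141. ] turn -0.011
```

Scaled: 141 mm / 1000 = 0.141, 100 mm / 1000 = 0.1.

Request:
{"op": "arm_command", "data": {"plan": [[[0,0.002,0.05,0,0,0,-1],[0,0.002,0.1,0,0,0,-1],[0,0.002,0.141,0,0,0,-1],[0,0.002,0.141,0,0,0,-1],[0,0.002,0.141,0,0,0,1],[0,0.002,0.141,0,0,0,1],[0,0.002,0.141,0,0,0,1],[0,0.002,0.141,0,0,0,1],[0,0.002,0.141,0,0,0,1],[0,0.002,0.141,0,0,0,1]]], "squeeze": 40}}

```text
time_s: 4.0
ee_pos: [0.6174, 0.1935, 0.0948]
eef_rot: [3.141, 0.0, 2.843]
force: [0.3, 0.2, 0.0]
grip_width: 0.0492
grip_force: 0.0
```

Scaled: 0.36 rad / 3.1416 = 0.1146.

Request:
{"op": "arm_command", "data": {"plan": [[[0,0,0,0,0,0,1],[0,0,0,0,0,0,1],[0,0,0,0,0,0,1],[0,0,0,0,0,0.0382,1],[0,0,0,0,0,0.0764,1],[0,0,0,0,0,0.1146,1]]]}}

```text
time_s: 4.6
ee_pos: [0.6174, 0.1938, 0.0946]
eef_rot: [3.141, 0.0, 2.478]
force: [1.3, 2.3, 0.3]
grip_width: 0.0383
grip_force: 40.0
```

Scaled: 1.5 rad / 3.1416 = 0.4775.

Request:
{"op": "arm_command", "data": {"plan": [[[0,0,0,0,0,0.0446,1],[0,0,0,0,0,0.0891,1],[0,0,0,0,0,0.1337,1],[0,0,0,0,0,0.1783,1],[0,0,0,0,0,0.2228,1],[0,0,0,0,0,0.2674,1],[0,0,0,0,0,0.3119,1],[0,0,0,0,0,0.3565,1],[0,0,0,0,0,0.4011,1],[0,0,0,0,0,0.4456,1],[0,0,0,0,0,0.4775,1],[0,0,0,0,0,0.4775,1]]]}}

```text
time_s: 5.8
ee_pos: [0.6172, 0.1938, 0.0946]
eef_rot: [-3.141, -0.0, 0.982]
force: [-2.8, 3.3, 3.4]
grip_width: 0.0384
grip_force: 40.0
```

```bash
python3 -c "
from h import *
o=ctrl.get_obs();print(o['moment'],o['grip_width'],o['qpos'][5])
im,d,i=grab('top');cv2.imwrite('pics/t1.png',im)"
```

```text
[0.64797625 0.37279649 0.12869782] 0.03835082531851665 0.8363254814993937
```

Scaled: 0.24 rad / 3.1416 = 0.0764.

Request:
{"op": "arm_command", "data": {"plan": [[[0,0,0,0,0,0.0318,1],[0,0,0,0,0,0.0637,1],[0,0,0,0,0,0.0764,1],[0,0,0,0,0,0.0764,1]]]}}

```text
time_s: 6.25
ee_pos: [0.6166, 0.1932, 0.0947]
eef_rot: [-3.141, 0.002, 0.745]
force: [-10.0, -1.0, 7.7]
grip_width: 0.039
grip_force: 40.0
```

```bash
python3 -c "
from h import *
o=ctrl.get_obs();print(o['moment'],o['grip_width'],o['qpos'][5],o['eef_rot'])"
```

```text
[-0.22697162  1.6171407  -0.20565075] 0.03897782073857363 1.0733767679417239 [-3.14076116e+00  2.07055516e-03  7.44631410e-01]
```

Scaled: -120 mm / 1000 = -0.12, -100 mm / 1000 = -0.1.

Request:
{"op": "arm_command", "data": {"plan": [[[0,0,0,0,0,0,-1],[0,0,0,0,0,0,-1],[0,0,0,0,0,0,-1],[0,0,0,0,0,0,-1],[0,0,-0.05,0,0,0,-1],[0,0,-0.1,0,0,0,-1],[-0.04,0,-0.12,0,0,0,-1],[-0.06,0,-0.12,0,0,0,-1]]]}}

```text
time_s: 7.05
ee_pos: [0.5732, 0.1521, 0.2182]
eef_rot: [3.138, -0.005, 0.743]
force: [0.4, -0.2, 0.2]
grip_width: 0.0935
grip_force: 0.0
```

```bash
python3 - <<'E'
from h import *
im,d,i=grab('wrist'); 
a=onplane; T=np.array(i['world_to_cam'])
K=np.array([[i['fx'],0,i['cx']],[0,i['fy'],i['cy']],[0,0,1]])
c=cv2.projectPoints(np.array([[.617,.193,.0765]]),cv2.Rodrigues(T[:3,:3])[0],T[:3,3],K,np.array(i['dist_coeffs'],float))[0].ravel(); print(c)
np.savez('w3.npz',im=im,d=d,T=T)
u,v=c.astype(int); cv2.imwrite('pics/w3.png',cv2.resize(im[max(0,v-70):v+70,max(0,u-90):u+90],None,fx=4,fy=4)); print(max(0,u-90),max(0,v-70)); step(.617,.193,.2)
E
```

```text
[319.56381939 141.80371199]
229 71
pose [0.5716 0.1507 0.2166] 0.742 t 7.1 q6 1.02
shift mm [62.1 -0.4 16.6] turn None
```

View pics/w3.png

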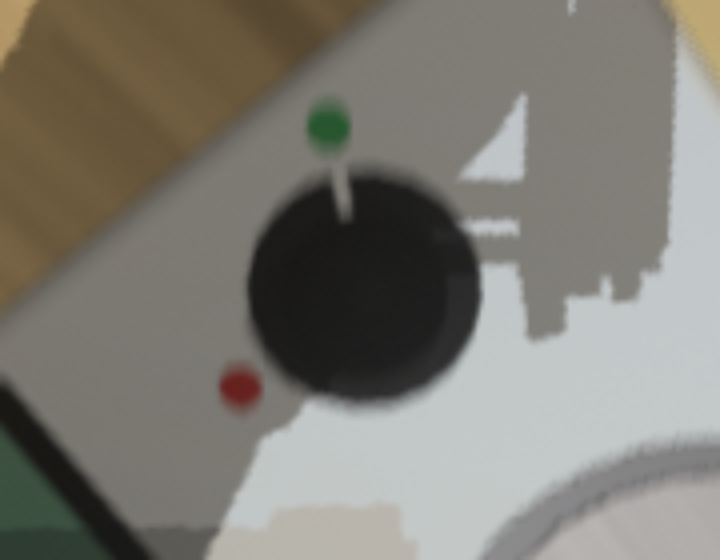

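The pointer at (340,185) lines up with the green dot at (329,126), so the lock is released. Next I'll press the white key with closed fingers.

```bash
python3 -c "
from h import *
step(.466,.1103,.12,1.8)"
```

```text
pose [0.5716 0.1507 0.2166] 0.742 t 7.1 q6 1.02
shift mm [-105.1  -41.6   96.6] turn -1.058
```

Scaled: -105 mm / 1000 = -0.105, 80 mm / 1000 = 0.08, -1.06 rad / 3.1416 = -0.3374.

Request:
{"op": "arm_command", "data": {"plan": [[[-0.05,-0.02,0,0,0,-0.0446,1],[-0.105,-0.042,0.01,0,0,-0.0891,1],[-0.105,-0.042,0.02,0,0,-0.1337,1],[-0.105,-0.042,0.03,0,0,-0.1783,1],[-0.105,-0.042,0.04,0,0,-0.2228,1],[-0.105,-0.042,0.05,0,0,-0.2674,1],[-0.105,-0.042,0.06,0,0,-0.3119,1],[-0.105,-0.042,0.07,0,0,-0.3374,1],[-0.105,-0.042,0.08,0,0,-0.3374,1],[-0.105,-0.042,0.08,0,0,-0.3374,1],[-0.105,-0.042,0.08,0,0,-0.3374,1],[-0.105,-0.042,0.08,0,0,-0.3374,1]]]}}

```text
time_s: 8.3
ee_pos: [0.4676, 0.1129, 0.1349]
eef_rot: [3.141, 0.0, 1.802]
force: [0.2, 0.1, -0.8]
grip_width: 0.0021
grip_force: 0.0
```

```bash
python3 -c "
from h import *
o=ctrl.get_obs();print(o['grip_width'],o['force'])
step(.466,.1103,.085,1.8)"
```

```text
0.0020548821162246537 [ 0.15261113  0.06262867 -0.84131269]
pose [0.4676 0.1129 0.1349] 1.802 t 8.3 q6 -0.07
shift mm [-2.1 -2.2 49.9] turn 0.002
```

Scaled: 49 mm / 1000 = 0.049, 46 mm / 1000 = 0.046.

Request:
{"op": "arm_command", "data": {"plan": [[[-0.002,-0.002,0.03,0,0,0,1],[-0.002,-0.002,0.04,0,0,0,1],[-0.002,-0.002,0.046,0,0,0,1],[-0.002,-0.002,0.049,0,0,0,1],[-0.002,-0.002,0.049,0,0,0,1],[-0.002,-0.002,0.049,0,0,0,1]]]}}

```text
time_s: 8.9
ee_pos: [0.4662, 0.1105, 0.0864]
eef_rot: [3.141, 0.0, 1.803]
force: [-3.9, -0.8, 4.5]
grip_width: 0.0005
grip_force: 2.3
```

Scaled: -165 mm / 1000 = -0.165, -130 mm / 1000 = -0.13.

Request:
{"op": "arm_command", "data": {"plan": [[[0,0,0.0015,0,0,0,1],[0,0,0.0015,0,0,0,1],[0,0,-0.03,0,0,0,1],[0,0,-0.08,0,0,0,1],[0,0,-0.13,0,0,0,-1],[0,0,-0.165,0,0,0,-1],[0,0,-0.165,0,0,0,-1]]]}}

```text
time_s: 9.6
ee_pos: [0.4676, 0.1108, 0.2561]
eef_rot: [3.132, 0.001, 1.803]
force: [1.0, -0.4, -0.9]
grip_width: 0.0209
grip_force: 0.0
```

```bash
python3 - <<'E'
from h import *
o=ctrl.get_obs();print(o['force'])
step(.455,-.27,.25,1.0)
im,d,i=grab('top'); cv2.imwrite('pics/t2.png',im)
C=cloud(im,d,i)
# case rim: reddish-brown; weights: heads above .05 in the case area
m=(d>0)&(C[...,2]>.05)&(C[...,2]<.08)&(abs(C[...,0]-.455)<.1)&(abs(C[...,1]+.32)<.09)
k,l,st,ce=cv2.connectedComponentsWithStats(m.astype(np.uint8))
for j in range(1,k):
    if st[j,4]>8: print(ce[j].round(1),st[j,4],C[l==j].mean(0).round(4),onplane(i,*ce[j],.062).round(4))
E
```

```text
[ 0.98789303 -0.43229607 -0.88016278]
pose [0.4676 0.1108 0.2561] 1.803 t 9.6 q6 -0.08
shift mm [-367.7  -99.7    6.1] turn 0.803
[464.5 180.3] 63 [ 0.4926 -0.3699  0.0643] [ 0.4929 -0.3707  0.062 ]
[443.  208.9] 63 [ 0.4163 -0.3077  0.0653] [ 0.4165 -0.3087  0.062 ]
```

```bash
python3 - <<'E'
from h import *
step(.42,-.37,.26,1.57)
E
```

```text
pose [0.4668 0.1106 0.253 ] 1.803 t 9.65 q6 -0.08
shift mm [-457. -156.   -7.] turn 0.233
```

Scaled: -457 mm / 1000 = -0.457, -156 mm / 1000 = -0.156, 0.23 rad / 3.1416 = 0.0732.

Request:
{"op": "arm_command", "data": {"plan": [[[-0.457,-0.156,-0.007,0,0,0.0732,-1],[-0.457,-0.156,-0.007,0,0,0.0732,-1],[-0.457,-0.156,-0.007,0,0,0.0732,-1],[-0.457,-0.156,-0.007,0,0,0.0732,-1],[-0.457,-0.156,-0.007,0,0,0.0732,-1],[-0.457,-0.156,-0.007,0,0,0.0732,-1],[-0.457,-0.156,-0.007,0,0,0.0732,-1],[-0.457,-0.156,-0.007,0,0,0.0732,-1],[-0.457,-0.156,-0.007,0,0,0.0732,-1],[-0.457,-0.156,-0.007,0,0,0.0732,-1],[-0.457,-0.156,-0.007,0,0,0.0732,-1],[-0.457,-0.156,-0.007,0,0,0.0732,-1]]]}}

```text
time_s: 10.85
ee_pos: [0.4188, -0.3701, 0.2561]
eef_rot: [-3.14, -0.002, 1.572]
force: [-0.9, 0.4, 0.9]
grip_width: 0.0937
grip_force: 0.0
```

```bash
python3 - <<'E'
from h import *
im,d,i=grab('wrist'); cv2.imwrite('pics/w4.png',im); np.savez('w4.npz',im=im,d=d,T=i['world_to_cam'])
C=cloud(im,d,i); step(.42,-.37,.26,1.57)
m=(d>0)&(C[...,2]>.054)&(C[...,2]<.075)&(abs(C[...,0]-.455)<.11)&(C[...,1]>-.44)&(C[...,1]<-.2)
k,l,st,ce=cv2.connectedComponentsWithStats(m.astype(np.uint8))
for j in range(1,k):
    if st[j,4]>20: print(ce[j].round(1),st[j],C[l==j].mean(0).round(4),np.percentile(C[l==j],[2,98],axis=0).round(4).tolist())
E
```

```text
pose [ 0.4191 -0.3695  0.2566] 1.573 t 10.9 q6 -0.79
shift mm [-0.5  0.9 -3.4] turn 0.003
[321.1 139.2] [313 131  17  18 239] [ 0.4188 -0.3095  0.0659] [[0.4087, -0.319, 0.0642], [0.4286, -0.2996, 0.0677]]
[379.8 186.9] [371 179  18  17 245] [ 0.4947 -0.3697  0.0651] [[0.4852, -0.38, 0.0558], [0.5051, -0.3602, 0.0674]]
```

View pics/w4.png

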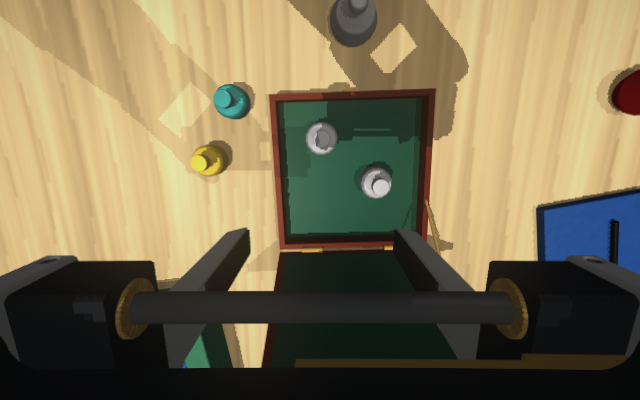

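The wrist view shows the two weights in the case at (321,137) and (376,183), with the look-alikes outside to the left at (232,101) and (208,160). The head tops are at z≈0.066, which matches the text. I'll grasp the nearer one.

Request:
{"op": "arm_command", "data": {"plan": [[[0.06,0,0,0,0,0,0],[0.06,0,0.045,0,0,0,0],[0.06,0,0.095,0,0,0,0],[0.06,0,0.135,0,0,0,0],[0.06,0,0.135,0,0,0,0],[0.06,0,0.135,0,0,0,0],[0.06,0,0.135,0,0,0,0]]]}}

```text
time_s: 11.6
ee_pos: [0.4201, -0.3106, 0.125]
eef_rot: [3.139, 0.002, 1.573]
force: [0.4, 0.4, 0.3]
grip_width: 0.0472
grip_force: 0.0
```

```bash
python3 - <<'E'
from h import *
print(ctrl.get_obs()['grip_width'])
step(.419,-.3095,.045,1.57)
E
```

```text
0.04724765938987606
pose [ 0.4201 -0.3106  0.125 ] 1.573 t 11.6 q6 -0.71
shift mm [ 1.1 -1.1 80. ] turn 0.003
```

Scaled: 80 mm / 1000 = 0.08, 70 mm / 1000 = 0.07.

Request:
{"op": "arm_command", "data": {"plan": [[[0.001,-0.001,0.04,0,0,0,0],[0.001,-0.001,0.07,0,0,0,0],[0.001,-0.001,0.08,0,0,0,0],[0.001,-0.001,0.08,0,0,0,0],[0.001,-0.001,0.08,0,0,0,1],[0.001,-0.001,0.08,0,0,0,1],[0.001,-0.001,0.08,0,0,0,1],[0.001,-0.001,0.08,0,0,0,1],[0.001,-0.001,0.08,0,0,0,1],[0.001,-0.001,0.08,0,0,0,1],[0.001,-0.001,0.08,0,0,0,1]]], "squeeze": 25}}

```text
time_s: 12.7
ee_pos: [0.4183, -0.3095, 0.0433]
eef_rot: [3.141, 0.001, 1.573]
force: [-1.8, 0.9, 6.4]
grip_width: 0.0214
grip_force: 25.0
```

Scaled: -155 mm / 1000 = -0.155, -150 mm / 1000 = -0.15.

Request:
{"op": "arm_command", "data": {"plan": [[[0,0,-0.002,0,0,0,1],[0,0,-0.01,0,0,0,1],[0,0,-0.04,0,0,0,1],[0,0,-0.08,0,0,0,1],[0,0,-0.12,0,0,0,1],[0,0,-0.15,0,0,0,1],[0,0,-0.155,0,0,0,1]]]}}

```text
time_s: 13.4
ee_pos: [0.4189, -0.3099, 0.2012]
eef_rot: [3.137, 0.004, 1.573]
force: [0.9, 0.6, -5.4]
grip_width: 0.021
grip_force: 25.0
```

```bash
python3 - <<'E'
from h import *
o=ctrl.get_obs(); print(o['grip_width'],o['force'])
step(.5935,.062,.2,1.57)
E
```

```text
0.021012396428459586 [ 0.91509236  0.57666201 -5.43467426]
pose [ 0.4189 -0.3099  0.2012] 1.573 t 13.4 q6 -0.71
shift mm [371.5 175.4   1.2] turn 0.003
```

Request:
{"op": "arm_command", "data": {"plan": [[[0.02,0.009,0,0,0,0,1],[0.054,0.025,0,0,0,0,1],[0.092,0.043,0,0,0,0,1],[0.132,0.062,0,0,0,0,1],[0.172,0.081,0,0,0,0,1],[0.212,0.1,0,0,0,0,1],[0.252,0.119,0,0,0,0,1],[0.292,0.138,0,0,0,0,1],[0.326,0.154,0,0,0,0,1],[0.352,0.166,0,0,0,0,1],[0.366,0.173,0,0,0,0,1],[0.371,0.175,0,0,0,0,1]]]}}

```text
time_s: 14.6
ee_pos: [0.5922, 0.063, 0.1962]
eef_rot: [-3.14, 0.0, 1.574]
force: [-0.5, 0.1, -3.1]
grip_width: 0.0213
grip_force: 25.0
```

Request:
{"op": "arm_command", "data": {"plan": [[[0,0,0,0,0,0,1],[0,0,0,0,0,0,1]]]}}

```text
time_s: 14.8
ee_pos: [0.592, 0.061, 0.1973]
eef_rot: [-3.141, 0.0, 1.572]
force: [-0.3, 0.3, -3.8]
grip_width: 0.0214
grip_force: 25.0
```

```bash
python3 - <<'E'
from h import *
o=ctrl.get_obs(); print(o['grip_width'],o['force'])
im,d,i=grab('wrist'); cv2.imwrite('pics/w5.png',im)
step(.5935,.062,.11,1.57)
E
```

```text
0.02141153374083673 [-0.25001121  0.28867037 -3.78946093]
pose [0.592  0.061  0.1974] 1.572 t 14.85 q6 0.04
shift mm [ 1.   1.5 87.4] turn 0.002
```

View pics/w5.png

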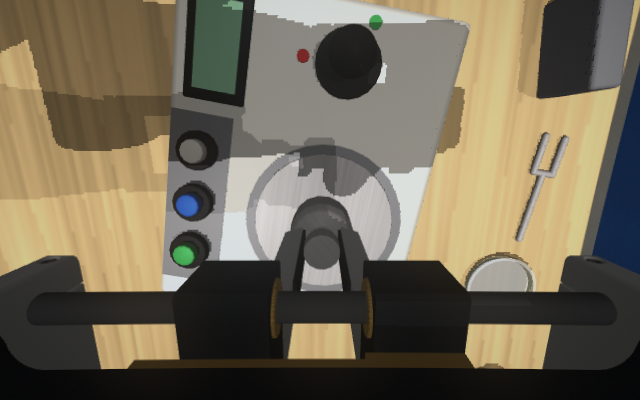

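The weight is held upright over the pan, with its body visible at (322,215). Next is a slow lowering.

Scaled: 87 mm / 1000 = 0.087, 86 mm / 1000 = 0.086.

Request:
{"op": "arm_command", "data": {"plan": [[[0,0,0.03,0,0,0,1],[0,0,0.06,0,0,0,1],[0,0,0.076,0,0,0,1],[0,0,0.082,0,0,0,1],[0,0,0.084,0,0,0,1],[0,0,0.085,0,0,0,1],[0,0,0.086,0,0,0,1],[0,0,0.087,0,0,0,1],[0,0,0.087,0,0,0,1]]]}}

```text
time_s: 15.75
ee_pos: [0.5924, 0.0621, 0.1107]
eef_rot: [3.141, -0.0, 1.573]
force: [0.1, 0.8, -4.0]
grip_width: 0.0213
grip_force: 25.0
```

Scaled: 2 mm / 1000 = 0.002, 1.5 mm / 1000 = 0.0015.

Request:
{"op": "arm_command", "data": {"plan": [[[0,0,0.001,0,0,0,1],[0,0,0.0015,0,0,0,1],[0,0,0.002,0,0,0,1],[0,0,0.002,0,0,0,1]]]}}

```text
time_s: 16.15
ee_pos: [0.5923, 0.0622, 0.1084]
eef_rot: [-3.142, -0.0, 1.573]
force: [1.1, -0.1, -2.8]
grip_width: 0.0213
grip_force: 25.0
```

Scaled: 0.8 mm / 1000 = 0.0008, 0.4 mm / 1000 = 0.0004.

Request:
{"op": "arm_command", "data": {"plan": [[[0,0,0.0004,0,0,0,1],[0,0,0.0008,0,0,0,1],[0,0,0.0008,0,0,0,1]]]}}

```text
time_s: 16.45
ee_pos: [0.5924, 0.0622, 0.1084]
eef_rot: [3.141, -0.0, 1.573]
force: [-3.9, 1.1, 4.8]
grip_width: 0.0213
grip_force: 25.0
```

Scaled: -110 mm / 1000 = -0.11, -100 mm / 1000 = -0.1.

Request:
{"op": "arm_command", "data": {"plan": [[[0,0,0,0,0,0,0.4],[0,0,0,0,0,0,0.2],[0,0,0,0,0,0,0],[0,0,0,0,0,0,0],[0,0,-0.02,0,0,0,0],[0,0,-0.06,0,0,0,0],[0,0,-0.1,0,0,0,0],[0,0,-0.11,0,0,0,0]]]}}

```text
time_s: 17.25
ee_pos: [0.5936, 0.0622, 0.2223]
eef_rot: [3.135, -0.0, 1.573]
force: [-0.1, 0.4, -0.3]
grip_width: 0.0469
grip_force: 0.0
```

```bash
cat >> h.py <<'E'
def blobs(n,box,z0,z1,mn=20):
    im,d,i=grab(n); C=cloud(im,d,i); x0,x1,y0,y1=box
    m=(d>0)&(C[...,2]>z0)&(C[...,2]<z1)&(C[...,0]>x0)&(C[...,0]<x1)&(C[...,1]>y0)&(C[...,1]<y1)
    k,l,st,ce=cv2.connectedComponentsWithStats(m.astype(np.uint8))
    for j in range(1,k):
        if st[j,4]>=mn: P=C[l==j]; print(n,ce[j].round(1),st[j,4],'mid',((np.percentile(P,3,axis=0)+np.percentile(P,97,axis=0))/2).round(4),'z',np.median(P[:,2]).round(4))
    return im
E
python3 - <<'E'
from h import *
blobs('top',(.5,.68,-.05,.12),.115,.15); blobs('wrist',(.5,.68,-.05,.12),.115,.15)
blobs('top',(.36,.56,-.42,-.22),.05,.08)
step(.4947,-.3697,.2,1.57)
E
```

```text
wrist [319.5 204.4] 430 mid [0.5928 0.0631 0.1271] z 0.1308
top [464.5 180.3] 63 mid [ 0.4924 -0.3709  0.0614] z 0.0652
pose [0.5922 0.0621 0.2171] 1.573 t 17.4 q6 0.04
shift mm [-431.6  -98.4   17.1] turn 0.003
```

Scaled: -432 mm / 1000 = -0.432, -98 mm / 1000 = -0.098.

Request:
{"op": "arm_command", "data": {"plan": [[[-0.432,-0.098,0,0,0,0,0],[-0.432,-0.098,0,0,0,0,0],[-0.432,-0.098,0,0,0,0,0],[-0.432,-0.098,0,0,0,0,0],[-0.432,-0.098,0,0,0,0,0],[-0.432,-0.098,0,0,0,0,0],[-0.432,-0.098,0,0,0,0,0],[-0.432,-0.098,0,0,0,0,0],[-0.432,-0.098,0,0,0,0,0],[-0.432,-0.098,0,0,0,0,0],[-0.432,-0.098,0.05,0,0,0,0],[-0.432,-0.098,0.09,0,0,0,0]]]}}

```text
time_s: 18.6
ee_pos: [0.4944, -0.3693, 0.1242]
eef_rot: [-3.14, -0.002, 1.572]
force: [0.2, 0.2, -1.1]
grip_width: 0.0471
grip_force: 0.0
```

```bash
python3 - <<'E'
from h import *
blobs('wrist',(.44,.56,-.43,-.32),.05,.08)
step(.4947,-.3697,.0445,1.57)
E
```

```text
wrist [322.4 214.7] 547 mid [ 0.4957 -0.3693  0.062 ] z 0.0658
pose [ 0.4922 -0.3672  0.1169] 1.573 t 18.65 q6 -0.7
shift mm [-2.5  2.5 72.4] turn 0.003
```

Request:
{"op": "arm_command", "data": {"plan": [[[0,0,0,0,0,0,0],[0,0,0,0,0,0,0],[0,0,0,0,0,0,0]]]}}

```text
time_s: 18.95
ee_pos: [0.496, -0.3704, 0.1299]
eef_rot: [3.139, 0.002, 1.573]
force: [0.1, 0.5, -0.3]
grip_width: 0.0471
grip_force: 0.0
```

Scaled: 84 mm / 1000 = 0.084, 70 mm / 1000 = 0.07.

Request:
{"op": "arm_command", "data": {"plan": [[[0.001,0,0.04,0,0,0,0],[0.001,0,0.07,0,0,0,0],[0.001,0,0.084,0,0,0,0],[0.001,0,0.084,0,0,0,0],[0.001,0,0.084,0,0,0,1],[0.001,0,0.084,0,0,0,1],[0.001,0,0.084,0,0,0,1],[0.001,0,0.084,0,0,0,1],[0.001,0,0.084,0,0,0,1],[0.001,0,0.084,0,0,0,1],[0.001,0,0.084,0,0,0,1]]], "squeeze": 25}}

```text
time_s: 20.05
ee_pos: [0.4954, -0.3694, 0.0447]
eef_rot: [3.141, 0.001, 1.573]
force: [-2.0, 0.6, 5.8]
grip_width: 0.0214
grip_force: 25.0
```

Scaled: -158 mm / 1000 = -0.158, -150 mm / 1000 = -0.15.

Request:
{"op": "arm_command", "data": {"plan": [[[0,0,-0.002,0,0,0,1],[0,0,-0.01,0,0,0,1],[0,0,-0.04,0,0,0,1],[0,0,-0.08,0,0,0,1],[0,0,-0.12,0,0,0,1],[0,0,-0.15,0,0,0,1],[0,0,-0.158,0,0,0,1],[0,0,-0.158,0,0,0,1]]]}}

```text
time_s: 20.85
ee_pos: [0.4952, -0.3691, 0.202]
eef_rot: [3.141, 0.001, 1.573]
force: [-1.0, 0.0, -4.1]
grip_width: 0.0214
grip_force: 25.0
```

```bash
python3 - <<'E'
from h import *
o=ctrl.get_obs(); print(o['grip_width'],o['force'])
blobs('top',(.5,.68,-.05,.12),.11,.15,4)
step(.5935,.004,.2,1.57)
E
```

```text
0.02135927097987655 [-1.01634276  0.02370253 -4.1303582 ]
top [302.3 143. ] 63 mid [0.59   0.062  0.1272] z 0.1303
pose [ 0.4948 -0.3688  0.2004] 1.573 t 20.9 q6 -0.7
shift mm [372.6  99.4   0.4] turn 0.003
```

Scaled: 372 mm / 1000 = 0.372, 367 mm / 1000 = 0.367.

Request:
{"op": "arm_command", "data": {"plan": [[[0.02,0.005,0,0,0,0,1],[0.054,0.014,0,0,0,0,1],[0.092,0.025,0,0,0,0,1],[0.132,0.035,0,0,0,0,1],[0.172,0.046,0,0,0,0,1],[0.212,0.057,0,0,0,0,1],[0.252,0.067,0,0,0,0,1],[0.292,0.078,0,0,0,0,1],[0.326,0.087,0,0,0,0,1],[0.352,0.094,0,0,0,0,1],[0.367,0.098,0,0,0,0,1],[0.372,0.099,0,0,0,0,1]]]}}

```text
time_s: 22.1
ee_pos: [0.5931, 0.0042, 0.2]
eef_rot: [-3.139, -0.0, 1.574]
force: [0.0, -0.2, -3.3]
grip_width: 0.0212
grip_force: 25.0
```

Request:
{"op": "arm_command", "data": {"plan": [[[0,0,0.02,0,0,0,1],[0,0,0.05,0,0,0,1],[0,0,0.074,0,0,0,1],[0,0,0.082,0,0,0,1],[0,0,0.086,0,0,0,1],[0,0,0.087,0,0,0,1],[0,0,0.088,0,0,0,1],[0,0,0.088,0,0,0,1]]]}}

```text
time_s: 22.9
ee_pos: [0.5937, 0.003, 0.1144]
eef_rot: [3.14, 0.0, 1.573]
force: [-0.2, 0.4, -3.2]
grip_width: 0.0211
grip_force: 25.0
```

Scaled: 4 mm / 1000 = 0.004, 3.5 mm / 1000 = 0.0035.

Request:
{"op": "arm_command", "data": {"plan": [[[0,0,0.001,0,0,0,1],[0,0,0.002,0,0,0,1],[0,0,0.003,0,0,0,1],[0,0,0.0035,0,0,0,1],[0,0,0.004,0,0,0,1],[0,0,0.004,0,0,0,1]]]}}

```text
time_s: 23.5
ee_pos: [0.5934, 0.0031, 0.1098]
eef_rot: [-3.142, 0.0, 1.573]
force: [-1.0, 0.8, -0.6]
grip_width: 0.0214
grip_force: 25.0
```

Touching. I'll settle it slightly and release.

Request:
{"op": "arm_command", "data": {"plan": [[[0,0,0.0003,0,0,0,1],[0,0,0.0003,0,0,0,0.4],[0,0,0.0003,0,0,0,0.2],[0,0,0.0003,0,0,0,0],[0,0,0.0003,0,0,0,0],[0,0,-0.02,0,0,0,0],[0,0,-0.06,0,0,0,0],[0,0,-0.1,0,0,0,0],[0,0,-0.11,0,0,0,0],[0,0,-0.11,0,0,0,0],[0,0,-0.11,0,0,0,0]]]}}

```text
time_s: 24.6
ee_pos: [0.593, 0.0031, 0.2181]
eef_rot: [-3.14, -0.0, 1.573]
force: [-0.5, 0.6, -0.2]
grip_width: 0.0466
grip_force: 0.0
```

```bash
python3 - <<'E'
from h import *
blobs('wrist',(.5,.68,-.05,.12),.115,.15)
step(.4475,.004,.14,1.8)
E
```

```text
wrist [320.7 142.8] 466 mid [0.5925 0.0626 0.1309] z 0.1308
wrist [321.7 206.3] 437 mid [0.594  0.0029 0.1277] z 0.1308
pose [0.5928 0.0031 0.2177] 1.573 t 24.65 q6 -0.06
shift mm [   1.2 -145.3   77.7] turn -0.227
```

Scaled: -146 mm / 1000 = -0.146, -100 mm / 1000 = -0.1.

Request:
{"op": "arm_command", "data": {"plan": [[[0,-0.05,0,0,0,0,1],[0,-0.1,0,0,0,0,1],[0,-0.146,0,0,0,0,1],[0,-0.146,0.04,0,0,0,1],[0,-0.146,0.08,0,0,0,1],[0,-0.146,0.095,0,0,0,1],[0,-0.146,0.095,0,0,0,1],[0,-0.146,0.095,0,0,0,1],[0,-0.146,0.095,0,0,0,1]]]}}

```text
time_s: 25.55
ee_pos: [0.4478, 0.0028, 0.1254]
eef_rot: [3.141, 0.0, 1.573]
force: [-0.2, 0.9, -0.9]
grip_width: 0.0003
grip_force: 0.0
```

```bash
python3 - <<'E'
from h import *
im,d,i=grab('wrist'); h,s,v=[c.astype(int) for c in cv2.split(cv2.cvtColor(im,cv2.COLOR_BGR2HSV))]
for n,lo,hi in (('blue',100,125),('green',50,80)):
    m=((h>lo)&(h<hi)&(s>80)&(v>40)).astype(np.uint8); k,l,st,ce=cv2.connectedComponentsWithStats(m)
    for j in range(1,k):
        if st[j,4]>80: print(n,ce[j].round(1),st[j],onplane(i,*ce[j],.092).round(4))
blobs('wrist',(.5,.68,-.05,.12),.11,.15)
print(ctrl.get_obs()['grip_width']);step(.447,.0035,.0855,1.57)
E
```

```text
blue [332.4 151.3] [317 135  32  33 827] [0.4563 0.0579 0.092 ]
green [318.9 218.5] [304 206  31  25 580] [0.4467 0.0074 0.092 ]
wrist [560.4 146. ] 1689 mid [0.5912 0.0629 0.1218] z 0.1302
wrist [542.8 239.7] 1408 mid [0.5923 0.0037 0.1216] z 0.1302
0.00039844614201717477
pose [0.4478 0.0028 0.1254] 1.573 t 25.65 q6 -0.08
shift mm [ 0.7 -0.8 39.9] turn 0.003
```

Scaled: 40.5 mm / 1000 = 0.0405, 38 mm / 1000 = 0.038.

Request:
{"op": "arm_command", "data": {"plan": [[[0.001,-0.001,0.02,0,0,0,1],[0.001,-0.001,0.032,0,0,0,1],[0.001,-0.001,0.038,0,0,0,1],[0.001,-0.001,0.0405,0,0,0,1],[0.001,-0.001,0.0405,0,0,0,1],[0.001,-0.001,0.0405,0,0,0,1]]]}}

```text
time_s: 26.25
ee_pos: [0.4465, 0.0039, 0.0858]
eef_rot: [3.142, -0.0, 1.573]
force: [-12.1, 0.3, 24.6]
grip_width: 0.0007
grip_force: 12.6
```

Scaled: 54 mm / 1000 = 0.054, 53 mm / 1000 = 0.053.

Request:
{"op": "arm_command", "data": {"plan": [[[0,0,0,0,0,0,1],[0,0,-0.02,0,0,0,1],[0,0,-0.04,0,0,0,1],[0.053,0.011,-0.04,0,0,0,1],[0.054,0.011,-0.04,0,0,0,1],[0.054,0.011,-0.04,0,0,0,1]]]}}

```text
time_s: 26.85
ee_pos: [0.4573, 0.0587, 0.1242]
eef_rot: [-3.142, 0.0, 1.575]
force: [0.0, -0.1, -0.2]
grip_width: 0.0005
grip_force: 0.0
```

```bash
python3 - <<'E'
from h import *
blobs('wrist',(.5,.68,-.05,.12),.11,.15)
step(.4563,.0579,.0855,1.57)
E
```

```text
wrist [529.1 234.5] 1387 mid [0.5911 0.0638 0.1216] z 0.1302
wrist [519.7 328.6] 322 mid [ 0.593  -0.0022  0.1296] z 0.1308
pose [0.4572 0.0579 0.1241] 1.574 t 26.9 q6 0.04
shift mm [ 0.  -0.9 38.6] turn 0.004
```

Scaled: 38 mm / 1000 = 0.038, 37.5 mm / 1000 = 0.0375.

Request:
{"op": "arm_command", "data": {"plan": [[[0,-0.001,0.02,0,0,0,1],[0,-0.001,0.031,0,0,0,1],[0,-0.001,0.036,0,0,0,1],[0,-0.001,0.0375,0,0,0,1],[0,-0.001,0.038,0,0,0,1],[0,-0.001,0.038,0,0,0,1]]]}}

```text
time_s: 27.5
ee_pos: [0.4565, 0.0577, 0.0866]
eef_rot: [3.141, 0.0, 1.573]
force: [-2.4, -2.3, 4.8]
grip_width: 0.0003
grip_force: 2.3
```

Scaled: -130 mm / 1000 = -0.13, -120 mm / 1000 = -0.12.

Request:
{"op": "arm_command", "data": {"plan": [[[0,0,0.001,0,0,0,1],[0,0,0.001,0,0,0,1],[0,0,-0.03,0,0,0,1],[0,0,-0.08,0,0,0,0],[0,0,-0.12,0,0,0,0],[0,0,-0.13,0,0,0,0],[0,0,-0.13,0,0,0,0],[0,0,-0.13,0,0,0,0]]]}}

```text
time_s: 28.3
ee_pos: [0.4559, 0.0579, 0.2148]
eef_rot: [-3.14, -0.0, 1.573]
force: [0.4, -0.2, 0.8]
grip_width: 0.0372
grip_force: 0.0
```

```bash
python3 - <<'E'
from h import *
im=blobs('top',(.5,.68,-.06,.12),.115,.15)
t=np.load('top0.npz')
i=cams.camera_info('top'); d=t['d']; C=cloud(t['im'],d,i)
h,s,v=[c.astype(int) for c in cv2.split(cv2.cvtColor(t['im'],cv2.COLOR_BGR2HSV))]
m=(d>0)&(C[...,2]>.028)&(C[...,2]<.042)&(abs(C[...,0]-.455)<.15)&(C[...,1]>-.46)&(C[...,1]<-.19)
P=C[m]; print(len(P), cv2.minAreaRect(P[:,:2].astype(np.float32)))
w=np.load('w4.npz'); iw=cams.camera_info('wrist'); iw['world_to_cam']=w['T']; C=cloud(w['im'],w['d'],iw)
m=(w['d']>0)&(C[...,2]>.03)&(C[...,2]<.04)&(abs(C[...,0]-.455)<.15)&(C[...,1]>-.46)&(C[...,1]<-.19)
k,l,st,ce=cv2.connectedComponentsWithStats(m.astype(np.uint8)); j=1+np.argmax(st[1:,4]); P=C[l==j]; print(len(P), cv2.minAreaRect(P[:,:2].astype(np.float32)),P[:,2].mean())
blobs('wrist',(.5,.68,-.06,.12),.115,.15)
step(.593,.003,.2,1.57)
E
```

```text
top [325.7 141. ] 45 mid [0.5926 0.003  0.1299] z 0.1304
1087 ((0.43713152408599854, -0.35296034812927246), (0.2632060647010803, 0.21525070071220398), 0.3000974953174591)
3035 ((0.4615098834037781, -0.3524833917617798), (0.216202512383461, 0.21051588654518127), 1.7059284448623657) 0.03458688512252681
wrist [465.5 202. ] 565 mid [0.5915 0.0631 0.1259] z 0.1305
wrist [458.2 255.4] 256 mid [0.5919 0.0086 0.1256] z 0.1298
pose [0.4558 0.0579 0.2145] 1.573 t 28.4 q6 0.04
shift mm [-55.2 137.1  14.5] turn 0.003
```

Request:
{"op": "arm_command", "data": {"plan": [[[-0.055,0.137,0,0,0,0,0],[-0.055,0.137,0,0,0,0,0],[-0.055,0.137,0,0,0,0,0],[-0.055,0.137,0,0,0,0,0],[-0.055,0.137,0.045,0,0,0,0],[-0.055,0.137,0.05,0,0,0,0],[-0.055,0.137,0.05,0,0,0,0]]]}}

```text
time_s: 29.1
ee_pos: [0.5924, 0.0034, 0.1652]
eef_rot: [-3.138, -0.0, 1.573]
force: [-0.2, 0.1, 0.7]
grip_width: 0.047
grip_force: 0.0
```

```bash
python3 - <<'E'
from h import *
blobs('wrist',(.5,.68,-.06,.12),.115,.15)
step(.593,.003,.11,1.57);print(ctrl.get_obs()['grip_width'])
E
```

```text
wrist [321.3 145.4] 716 mid [0.5926 0.0625 0.1308] z 0.1308
wrist [322.3 222.9] 670 mid [0.5935 0.0033 0.1267] z 0.1308
pose [0.5932 0.0034 0.1669] 1.573 t 29.15 q6 -0.06
shift mm [-0.4 -0.2 56.9] turn 0.003
0.04702833832222627
```

Scaled: 55 mm / 1000 = 0.055, 48 mm / 1000 = 0.048.

Request:
{"op": "arm_command", "data": {"plan": [[[0,0,0.03,0,0,0,0],[0,0,0.048,0,0,0,0],[0,0,0.055,0,0,0,0],[0,0,0.055,0,0,0,0],[0,0,0.055,0,0,0,1],[0,0,0.055,0,0,0,1],[0,0,0.055,0,0,0,1],[0,0,0.055,0,0,0,1],[0,0,0.055,0,0,0,1],[0,0,0.055,0,0,0,1],[0,0,0.055,0,0,0,1]]]}}

```text
time_s: 30.25
ee_pos: [0.5935, 0.0031, 0.1117]
eef_rot: [3.141, 0.0, 1.573]
force: [-3.2, -0.4, 6.9]
grip_width: 0.0212
grip_force: 25.0
```

Scaled: -90 mm / 1000 = -0.09, -88 mm / 1000 = -0.088.

Request:
{"op": "arm_command", "data": {"plan": [[[0,0,-0.002,0,0,0,1],[0,0,-0.01,0,0,0,1],[0,0,-0.04,0,0,0,1],[0,0,-0.07,0,0,0,1],[0,0,-0.088,0,0,0,1],[0,0,-0.09,0,0,0,1],[0,0,-0.09,0,0,0,1]]]}}

```text
time_s: 30.95
ee_pos: [0.5932, 0.0031, 0.2007]
eef_rot: [-3.141, -0.0, 1.573]
force: [-0.2, 0.9, -5.3]
grip_width: 0.0215
grip_force: 25.0
```

```bash
python3 - <<'E'
from h import *
o=ctrl.get_obs(); print(o['grip_width'],o['force']); step(.497,-.345,.2,1.57)
E
```

```text
0.02149000069376993 [-0.19197331  0.85428351 -5.27871109]
pose [0.5932 0.0031 0.2007] 1.573 t 30.95 q6 -0.06
shift mm [-348.   -96.9    0.7] turn 0.003
```

Scaled: -348 mm / 1000 = -0.348, -345 mm / 1000 = -0.345.

Request:
{"op": "arm_command", "data": {"plan": [[[-0.018,-0.005,0,0,0,0,1],[-0.048,-0.013,0,0,0,0,1],[-0.084,-0.023,0,0,0,0,1],[-0.122,-0.034,0,0,0,0,1],[-0.16,-0.044,0,0,0,0,1],[-0.198,-0.055,0,0,0,0,1],[-0.236,-0.066,0,0,0,0,1],[-0.274,-0.076,0,0,0,0,1],[-0.308,-0.086,0,0,0,0,1],[-0.332,-0.093,0,0,0,0,1],[-0.345,-0.096,0,0,0,0,1],[-0.348,-0.097,0,0,0,0,1]]]}}

```text
time_s: 32.15
ee_pos: [0.4966, -0.3457, 0.1998]
eef_rot: [-3.14, -0.001, 1.572]
force: [-0.4, -0.2, -4.2]
grip_width: 0.0212
grip_force: 25.0
```

Request:
{"op": "arm_command", "data": {"plan": [[[0,0,0.015,0,0,0,1],[0,0,0.05,0,0,0,1],[0,0,0.09,0,0,0,1],[0,0,0.125,0,0,0,1],[0,0,0.142,0,0,0,1],[0,0,0.149,0,0,0,1],[0,0,0.15,0,0,0,1],[0,0,0.15,0,0,0,1]]]}}

```text
time_s: 32.95
ee_pos: [0.4977, -0.3449, 0.0521]
eef_rot: [3.141, 0.001, 1.573]
force: [0.8, -0.1, -3.7]
grip_width: 0.0213
grip_force: 25.0
```

Scaled: 4.5 mm / 1000 = 0.0045, 4 mm / 1000 = 0.004.

Request:
{"op": "arm_command", "data": {"plan": [[[0,0,0.0015,0,0,0,1],[0,0,0.003,0,0,0,1],[0,0,0.004,0,0,0,1],[0,0,0.0045,0,0,0,1],[0,0,0.0045,0,0,0,1]]]}}

```text
time_s: 33.45
ee_pos: [0.4971, -0.3452, 0.0469]
eef_rot: [3.141, 0.0, 1.573]
force: [-1.6, -0.0, -0.9]
grip_width: 0.0213
grip_force: 25.0
```

Scaled: -155 mm / 1000 = -0.155, -110 mm / 1000 = -0.11.

Request:
{"op": "arm_command", "data": {"plan": [[[0,0,0.0004,0,0,0,1],[0,0,0.0004,0,0,0,0.4],[0,0,0.0004,0,0,0,0.2],[0,0,0.0004,0,0,0,0],[0,0,0.0004,0,0,0,0],[0,0,-0.02,0,0,0,0],[0,0,-0.06,0,0,0,0],[0,0,-0.11,0,0,0,0],[0,0,-0.155,0,0,0,0],[0,0,-0.155,0,0,0,0],[0,0,-0.155,0,0,0,0]]]}}

```text
time_s: 34.55
ee_pos: [0.4972, -0.3452, 0.2021]
eef_rot: [3.14, 0.001, 1.573]
force: [-0.1, 1.1, -1.9]
grip_width: 0.0471
grip_force: 0.0
```

```bash
python3 - <<'E'
from h import *
blobs('wrist',(.36,.56,-.44,-.26),.05,.08); blobs('top',(.5,.68,-.06,.12),.115,.15); step(.5926,.0625,.2,1.57)
E
```

```text
wrist [320.7 195.6] 316 mid [ 0.4971 -0.3452  0.0629] z 0.0659
top [302.3 142.9] 63 mid [0.5896 0.0622 0.1282] z 0.1302
pose [ 0.4967 -0.3447  0.2001] 1.573 t 34.65 q6 -0.67
shift mm [4.07e+02 9.67e+01 1.00e-01] turn 0.003
```

Scaled: 407 mm / 1000 = 0.407, 97 mm / 1000 = 0.097.

Request:
{"op": "arm_command", "data": {"plan": [[[0.407,0.097,0,0,0,0,0],[0.407,0.097,0,0,0,0,0],[0.407,0.097,0,0,0,0,0],[0.407,0.097,0,0,0,0,0],[0.407,0.097,0,0,0,0,0],[0.407,0.097,0,0,0,0,0],[0.407,0.097,0,0,0,0,0],[0.407,0.097,0,0,0,0,0],[0.407,0.097,0,0,0,0,0],[0.407,0.097,0,0,0,0,0],[0.407,0.097,0.035,0,0,0,0],[0.407,0.097,0.035,0,0,0,0]]]}}

```text
time_s: 35.85
ee_pos: [0.5911, 0.0611, 0.1619]
eef_rot: [-3.133, 0.001, 1.572]
force: [0.4, -0.1, -0.1]
grip_width: 0.0468
grip_force: 0.0
```

Request:
{"op": "arm_command", "data": {"plan": [[[0,0,0,0,0,0,0],[0,0,0,0,0,0,0]]]}}

```text
time_s: 36.05
ee_pos: [0.5937, 0.0614, 0.1678]
eef_rot: [3.14, -0.0, 1.572]
force: [-0.5, -0.4, -0.2]
grip_width: 0.0468
grip_force: 0.0
```

```bash
python3 - <<'E'
from h import *
blobs('wrist',(.5,.68,-.06,.12),.115,.15); step(.5926,.0625,.111,1.57)
E
```

```text
wrist [319.4 219.4] 661 mid [0.5926 0.0634 0.1269] z 0.1307
pose [0.5937 0.0616 0.168 ] 1.572 t 36.1 q6 0.04
shift mm [ 0.9 -1.1 57. ] turn 0.002
```

Scaled: 56 mm / 1000 = 0.056, 48 mm / 1000 = 0.048.

Request:
{"op": "arm_command", "data": {"plan": [[[0.001,-0.001,0.03,0,0,0,0],[0.001,-0.001,0.048,0,0,0,0],[0.001,-0.001,0.056,0,0,0,0],[0.001,-0.001,0.056,0,0,0,0],[0.001,-0.001,0.056,0,0,0,1],[0.001,-0.001,0.056,0,0,0,1],[0.001,-0.001,0.056,0,0,0,1],[0.001,-0.001,0.056,0,0,0,1],[0.001,-0.001,0.056,0,0,0,1],[0.001,-0.001,0.056,0,0,0,1],[0.001,-0.001,0.056,0,0,0,1]]]}}

```text
time_s: 37.2
ee_pos: [0.5924, 0.0632, 0.1112]
eef_rot: [3.141, -0.0, 1.573]
force: [-2.1, -0.4, 6.8]
grip_width: 0.0209
grip_force: 25.0
```

Scaled: -90 mm / 1000 = -0.09, -88 mm / 1000 = -0.088.

Request:
{"op": "arm_command", "data": {"plan": [[[0,0,-0.002,0,0,0,1],[0,0,-0.01,0,0,0,1],[0,0,-0.04,0,0,0,1],[0,0,-0.07,0,0,0,1],[0,0,-0.088,0,0,0,1],[0,0,-0.09,0,0,0,1],[0,0,-0.09,0,0,0,1]]]}}

```text
time_s: 37.9
ee_pos: [0.5921, 0.0631, 0.2003]
eef_rot: [-3.141, 0.0, 1.573]
force: [-0.2, -0.3, -4.6]
grip_width: 0.0213
grip_force: 25.0
```

```bash
python3 - <<'E'
from h import *
o=ctrl.get_obs(); print(o['grip_width'],o['force']); blobs('top',(.36,.56,-.44,-.26),.05,.08); step(.425,-.315,.2,1.57)
E
```

```text
0.021322311676293886 [-0.1605414  -0.2861835  -4.55183776]
top [455.7 179.9] 61 mid [ 0.4946 -0.3464  0.0625] z 0.0652
pose [0.5918 0.0631 0.1994] 1.573 t 37.95 q6 0.04
shift mm [-377.8 -167.6   -0.6] turn 0.003
```

Scaled: -378 mm / 1000 = -0.378, -374 mm / 1000 = -0.374.

Request:
{"op": "arm_command", "data": {"plan": [[[-0.018,-0.008,0,0,0,0,1],[-0.05,-0.022,0,0,0,0,1],[-0.09,-0.04,0,0,0,0,1],[-0.132,-0.058,0,0,0,0,1],[-0.174,-0.077,0,0,0,0,1],[-0.216,-0.096,0,0,0,0,1],[-0.258,-0.114,0,0,0,0,1],[-0.3,-0.133,0,0,0,0,1],[-0.336,-0.149,0,0,0,0,1],[-0.36,-0.16,0,0,0,0,1],[-0.374,-0.166,0,0,0,0,1],[-0.378,-0.168,0,0,0,0,1]]]}}

```text
time_s: 39.15
ee_pos: [0.4244, -0.3158, 0.1997]
eef_rot: [-3.14, -0.001, 1.571]
force: [0.9, 0.4, -2.3]
grip_width: 0.0214
grip_force: 25.0
```

Scaled: 150 mm / 1000 = 0.15, 149 mm / 1000 = 0.149.

Request:
{"op": "arm_command", "data": {"plan": [[[0,0,0.015,0,0,0,1],[0,0,0.05,0,0,0,1],[0,0,0.09,0,0,0,1],[0,0,0.125,0,0,0,1],[0,0,0.142,0,0,0,1],[0,0,0.149,0,0,0,1],[0,0,0.15,0,0,0,1],[0,0,0.15,0,0,0,1]]]}}

```text
time_s: 39.95
ee_pos: [0.4257, -0.3151, 0.0515]
eef_rot: [3.141, 0.001, 1.573]
force: [-0.0, -0.1, -2.6]
grip_width: 0.0214
grip_force: 25.0
```

Scaled: 4.5 mm / 1000 = 0.0045, 4 mm / 1000 = 0.004.

Request:
{"op": "arm_command", "data": {"plan": [[[0,0,0.0015,0,0,0,1],[0,0,0.003,0,0,0,1],[0,0,0.004,0,0,0,1],[0,0,0.0045,0,0,0,1],[0,0,0.0045,0,0,0,1]]]}}

```text
time_s: 40.45
ee_pos: [0.4251, -0.3153, 0.0463]
eef_rot: [3.141, 0.0, 1.573]
force: [-1.5, 0.1, -1.7]
grip_width: 0.0213
grip_force: 25.0
```

Scaled: -155 mm / 1000 = -0.155, -110 mm / 1000 = -0.11.

Request:
{"op": "arm_command", "data": {"plan": [[[0,0,0.0004,0,0,0,1],[0,0,0.0005,0,0,0,0.4],[0,0,0.0005,0,0,0,0.2],[0,0,0.0005,0,0,0,0],[0,0,0.0005,0,0,0,0],[0,0,-0.02,0,0,0,0],[0,0,-0.06,0,0,0,0],[0,0,-0.11,0,0,0,0],[0,0,-0.155,0,0,0,0],[0,0,-0.155,0,0,0,0],[0,0,-0.155,0,0,0,0]]]}}

```text
time_s: 41.55
ee_pos: [0.4251, -0.3153, 0.2015]
eef_rot: [3.141, 0.001, 1.573]
force: [0.3, -0.4, -1.6]
grip_width: 0.0468
grip_force: 0.0
```

```bash
python3 - <<'E'
from h import *
blobs('wrist',(.36,.56,-.44,-.26),.05,.08); im,d,i=grab('top'); cv2.imwrite('pics/t5.png',im); step(.56,.1,.22,.75)
E
```

```text
wrist [320.9 195.6] 315 mid [ 0.4255 -0.3151  0.0632] z 0.0658
wrist [383.1 220.9] 326 mid [ 0.4964 -0.3451  0.0615] z 0.0657
pose [ 0.4246 -0.3149  0.1997] 1.573 t 41.65 q6 -0.71
shift mm [414.6 136.2 -20.3] turn 0.823
```

View pics/t5.png

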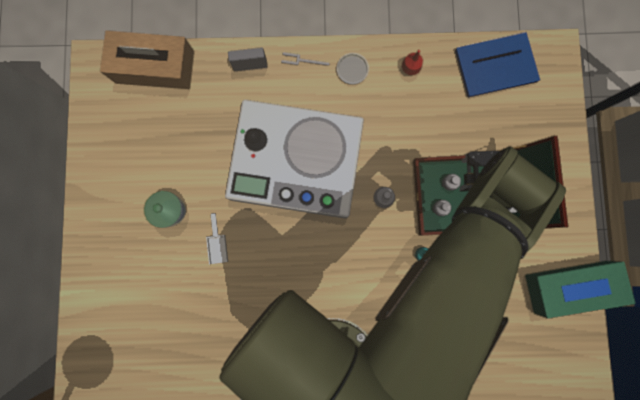

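The top view shows both weights standing in the case at (453,180) and (443,207), with the bystanders unmoved and the pointer still at green. Next I'll turn the knob back.

Scaled: 508 mm / 1000 = 0.508, 194 mm / 1000 = 0.194, 0.8 rad / 3.1416 = 0.2546.

Request:
{"op": "arm_command", "data": {"plan": [[[0.508,0.194,-0.04,0,0,0.2546,-1],[0.508,0.194,-0.04,0,0,0.2546,-1],[0.508,0.194,-0.04,0,0,0.2546,-1],[0.508,0.194,-0.04,0,0,0.2546,-1],[0.508,0.194,-0.04,0,0,0.2546,-1],[0.508,0.194,-0.04,0,0,0.2546,-1],[0.508,0.194,-0.04,0,0,0.2546,-1],[0.508,0.194,-0.04,0,0,0.2546,-1],[0.508,0.194,-0.04,0,0,0.2546,-1],[0.508,0.194,-0.04,0,0,0.2546,-1],[0.508,0.194,-0.04,0,0,0.2546,-1],[0.508,0.194,-0.04,0,0,0.2546,-1]]]}}

```text
time_s: 42.85
ee_pos: [0.6181, 0.1969, 0.2388]
eef_rot: [-3.14, 0.002, 0.775]
force: [-1.1, 0.3, 0.4]
grip_width: 0.094
grip_force: 0.0
```

Request:
{"op": "arm_command", "data": {"plan": [[[0,0,0,0,0,0,-1],[0,0,0,0,0,0,-1],[0,0,0,0,0,0,-1]]]}}

```text
time_s: 43.15
ee_pos: [0.6178, 0.1921, 0.2404]
eef_rot: [-3.141, 0.001, 0.772]
force: [-0.1, -0.7, -0.1]
grip_width: 0.0942
grip_force: 0.0
```

```bash
python3 - <<'E'
from h import *
ball(); step(.6178,.1933,.096,.77)
E
```

```text
ball [0.6176 0.1928 0.1144] 0.0196 1069
pose [0.6179 0.192  0.2408] 0.771 t 43.2 q6 1.04
shift mm [  0.9  -1.  144.8] turn 0.001
```

Scaled: 145 mm / 1000 = 0.145, 100 mm / 1000 = 0.1.

Request:
{"op": "arm_command", "data": {"plan": [[[0.0005,-0.001,0.05,0,0,0,-1],[0.0005,-0.001,0.1,0,0,0,-1],[0.0005,-0.001,0.145,0,0,0,-1],[0.0005,-0.001,0.145,0,0,0,-1],[0.0005,-0.001,0.145,0,0,0,1],[0.0005,-0.001,0.145,0,0,0,1],[0.0005,-0.001,0.145,0,0,0,1],[0.0005,-0.001,0.145,0,0,0,1],[0.0005,-0.001,0.145,0,0,0,1],[0.0005,-0.001,0.145,0,0,0,1],[0.0005,-0.001,0.145,0,0,0,1],[0.0005,-0.001,0.145,0,0,0,1]]], "squeeze": 40}}

```text
time_s: 44.4
ee_pos: [0.6176, 0.1944, 0.0962]
eef_rot: [-3.141, 0.0, 0.773]
force: [-1.1, 0.9, 1.6]
grip_width: 0.0384
grip_force: 40.0
```

Scaled: -1.54 rad / 3.1416 = -0.4902.

Request:
{"op": "arm_command", "data": {"plan": [[[0,0,0,0,0,0,1],[0,0,0,0,0,-0.0446,1],[0,0,0,0,0,-0.0891,1],[0,0,0,0,0,-0.1337,1],[0,0,0,0,0,-0.1783,1],[0,0,0,0,0,-0.2228,1],[0,0,0,0,0,-0.2674,1],[0,0,0,0,0,-0.3119,1],[0,0,0,0,0,-0.3565,1],[0,0,0,0,0,-0.4011,1],[0,0,0,0,0,-0.4456,1],[0,0,0,0,0,-0.4902,1]]]}}

```text
time_s: 45.6
ee_pos: [0.617, 0.1944, 0.0962]
eef_rot: [-3.14, -0.001, 2.319]
force: [-7.7, 0.4, 3.8]
grip_width: 0.0385
grip_force: 40.0
```

Scaled: -0.52 rad / 3.1416 = -0.1655.

Request:
{"op": "arm_command", "data": {"plan": [[[0,0,0,0,0,-0.0446,1],[0,0,0,0,0,-0.0891,1],[0,0,0,0,0,-0.1337,1],[0,0,0,0,0,-0.1528,1],[0,0,0,0,0,-0.1655,1],[0,0,0,0,0,-0.1655,1],[0,0,0,0,0,-0.1655,1]]]}}

```text
time_s: 46.3
ee_pos: [0.6176, 0.194, 0.0962]
eef_rot: [-3.141, -0.0, 2.831]
force: [-2.7, -3.4, 3.0]
grip_width: 0.0385
grip_force: 40.0
```

```bash
python3 -c "
from h import *
o=ctrl.get_obs();print(o['moment'],o['eef_rot'],o['qpos'][5])"
```

```text
[-0.3372429   0.31977324 -0.63262543] [-3.14128141e+00 -2.79765270e-04  2.83099012e+00] -1.0123084698765774
```

Scaled: -130 mm / 1000 = -0.13, -100 mm / 1000 = -0.1.

Request:
{"op": "arm_command", "data": {"plan": [[[0,0,0,0,0,0,-1],[0,0,0,0,0,0,-1],[0,0,0,0,0,0,-1],[0,0,0,0,0,0,-1],[0,0,-0.05,0,0,0,-1],[0,0,-0.1,0,0,0,-1],[0,0,-0.13,0,0,0,-1],[-0.06,0,-0.13,0,0,0,-1],[-0.06,0,-0.13,0,0,0,-1],[-0.06,0,-0.13,0,0,0,-1]]]}}

```text
time_s: 47.3
ee_pos: [0.6756, 0.1753, 0.225]
eef_rot: [-3.141, -0.001, 2.832]
force: [0.6, -0.4, -0.6]
grip_width: 0.0941
grip_force: 0.0
```

```bash
python3 - <<'E'
from h import *
im,d,i=grab('wrist'); T=np.array(i['world_to_cam']); K=np.array([[i['fx'],0,i['cx']],[0,i['fy'],i['cy']],[0,0,1]])
u,v=cv2.projectPoints(np.array([[.617,.193,.0765]]),cv2.Rodrigues(T[:3,:3])[0],T[:3,3],K,np.array(i['dist_coeffs'],float))[0].ravel().astype(int)
cv2.imwrite('pics/w6.png',cv2.resize(im[max(0,v-70):v+70,max(0,u-90):u+90],None,fx=4,fy=4))
blobs('top',(.36,.56,-.44,-.26),.05,.08)
E
```

```text
top [455.7 179.9] 61 mid [ 0.4945 -0.3464  0.0633] z 0.0656
top [445.5 206.5] 68 mid [ 0.4228 -0.3149  0.0637] z 0.0654
```

View pics/w6.png

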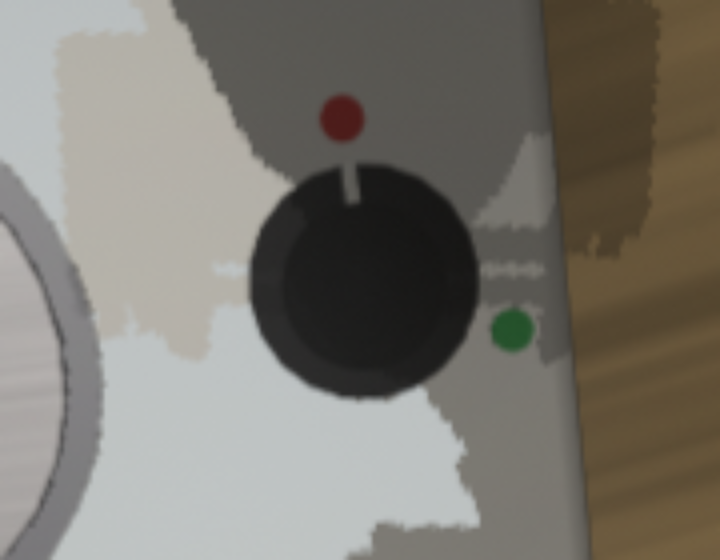

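The pointer at (349,180) lines up with the red dot at (342,118), both weights stand in the case, and the arm is clear.

```bash
python3 -c "
from h import *
blobs('top',(.36,.56,-.44,-.26),.05,.08)
print(ctrl.hand_in())"
```

```text
top [455.7 179.9] 61 mid [ 0.4948 -0.3469  0.0633] z 0.065
top [445.5 206.5] 68 mid [ 0.4228 -0.3155  0.0641] z 0.0656
the job is handed in; nothing more can be done
None
```

The calibration ran through in order and the job is handed in at about 47 s: both weights stand back in the case, the knob is at the red mark and nothing was knocked, though the hand-in gave no verdict back.

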